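# Pack the heel-pad gluing kit

## Robot

A 6-joint arm with a two-finger parallel gripper is mounted at the origin on a cart in front of the work surface, level with it; the furniture and walls round the work are solid. World frame = base frame: x ahead of the robot, y to its left, z up, the work surface at z = 0. Lengths are in m, angles in degrees, forces in N, time in s.
With the tool pointing down it reaches from about 0.4 to 0.825 m from the base axis. Payload 7 kg.
Tool frame: the origin (TCP) lies at the very end of the fingers, on their centre line; the grasp point (between the pads) lies 19 mm behind it; x points along the fingers, y is the direction in which the jaws open and shut, and the axes are right-handed (so a half turn about x gives the same grasp; the last joint's range is limited). The gripper opens to 88 mm and grips with 3 to 60 N. Pads are 19 mm wide; open, the fingers measure 130 mm over their backs; the gripper's body (78 mm by 193 mm) begins 47 mm behind the grasp point.
Start: joints at [83.142, 20.546, 0.682, 0, -70.136, -16.507], TCP at [0.268, 0.62, 0.206] pointing down, gripper open.
Joint ranges: [-176.03, 176.03], [-82.01, 121.73], [-58.28, 71.71], [-173.87, 95.51], [-174.79, -0.11], [-173.66, 173.66]. Speed limits (degrees/s): [136.94, 136.94, 172.46, 180, 180, 180].

## Interface

Orientations are given as [roll, pitch, yaw] about the fixed x, y, z axes, in that order (R = Rz(yaw) Ry(pitch) Rx(roll)).
In Python, from plant import * gives the robot as it stands. The module is installed in compiled form; this text tells all that it offers.
- The arm moves only by the shell command python3 -m creep 'ROWS' [FORCE]. ROWS is a JSON object of lists of equal length, an entry for each row: "jaw": the closure, from -1 (fully open) to 1 (shut); "translation": the shift along the tool's x, y, z in m, a list of three; "roll": the turn about the tool's x in rad. A call has exactly 10 rows; each row shifts and turns the commanded pose from where the row before left it, along the tool's axes as they then stand; what a row does not reach is not made up. A row lasts 1/10 s, in which the tool goes at most 50 mm and 8.59 degrees, less where a joint would pass 70% of its speed; a pose out of reach is approached as far as the arm can. A call with a gripper value outside its range is refused whole. The fingers move at their own pace and stop on an object; FORCE is the grip in N (left out, the last holds). Time passes only in rows, so rows that do not move let the fingers close, or fill a call up. It gives the time, the measured TCP pose, the force and the opening at its end, in the units of the state.
- get_state(): the state, without advancing time (a new reading comes with each control period).
- capture(name): name is "scene" or "top"; returns a dict with "image" (384x512x3 uint8, red, green, blue), "fovy" (degrees; the focal length in pixels is half the picture's height over the tangent of half this angle, whatever the lens; pixels are square), "cx", "cy" (the principal point, pixels), "pose" (4x4, takes a point from camera to world coordinates). Camera axes: x right, y up, looking along -z (the intrinsics and any distortion apply to the point x, -y, -z); pixel columns grow to the right and rows downward; lengths in m; the calibration is good to about 2 mm. A picture is of the moment at which its call begins. There is no depth.
- close_job(): hands the job in, once; it reports no verdict.
The state is a dict: "time_s": time; "joints": joint angles; "qd": joint speeds; "joint_torque": joint torques, N m; "tcp_pos": TCP position; "eef_rot": TCP orientation; "contact_force": force on the tool from outside, world axes, zero at the start; "moment": the same for the moment, N m; "gripper_width": finger opening in m.
Only numpy, scipy, OpenCV 4.12 (cv2) and the standard library are available. Lean on these libraries where they do the work, as an engineer would, in place of code of your own. Each camera call takes 0.05 s, during which the arm holds its last target.

## Task

Pack the kit for gluing a heel pad into the low tray on the bench: lay the sanding block flat inside the rectangular pocket, the larger of the two oval cork pads lying on the bench flat inside the oval pocket, and the flat wooden stirring stick (for spreading the glue) in the straight groove, lengthways and about centred. The smaller cork pad and the marker pen do not belong to the kit: leave them where they lie.

Things in the scene. Friction and masses are not known exactly. Their poses are not given: they have to be found in the camera images.
- kit_tray: shallow plywood tray, fixed to the bench, 138 mm (its x) by 284 mm (its y), board 5 mm thick with a wooden rim 9 mm high; it carries the three inserts in a row along its y, 92 mm apart, in any order, their long sides across the row. Origin: centre of its underside, on the bench top; z up. Just behind it stands a fixed grey plaster block, 0.21 m square and 85 mm high.
- insert_rect: the insert with the rectangular pocket: grey plate on the tray, 90 (x) by 130 mm (its y), 5 mm thick, with black beads 6 mm wide standing 5 mm above it. Origin: centre of its underside, 5 mm above the bench; z up; pocket floor at z = 5 mm, bead tops at 10 mm. One closed rectangular bead; pocket inside it 77 x 117 mm, centred on the origin.
- insert_oval: the insert with the oval pocket: grey plate on the tray, 90 (x) by 130 mm (its y), 5 mm thick, with black beads 6 mm wide standing 5 mm above it. Origin: centre of its underside, 5 mm above the bench; z up; pocket floor at z = 5 mm, bead tops at 10 mm. One closed oval bead; pocket inside it 77 mm (x) by 96 mm (y), centred on the origin.
- insert_groove: the insert with the groove: grey plate on the tray, 90 (x) by 130 mm (its y), 5 mm thick, with black beads 6 mm wide standing 5 mm above it. Origin: centre of its underside, 5 mm above the bench; z up; pocket floor at z = 5 mm, bead tops at 10 mm. Two straight parallel beads along y make a groove 34 mm wide, open at both ends, centred on the origin.
- sanding_block: sanding block, a brown box 62 (x) by 100 (y) by 34 mm high, 80 g; origin: centre of its underside, z up.
- pad_large: the larger oval cork pad, flat, 60 (x) by 75 (y) mm, 10 mm thick, 20 g; origin: centre of its underside, z up.
- pad_small: the smaller oval cork pad (not part of the kit), flat, 48 (x) by 60 (y) mm, 9 mm thick; origin: centre of its underside, z up.
- wood_stick: wooden stirring stick, a flat brown strip 140 mm long (its y), 18 mm wide, 8 mm thick, 20 g; origin: centre of its underside, z up.
- marker_pen: marker pen (not part of the kit), white barrel with a red cap, 136 mm long (its y), 16 mm thick; it does not roll; origin: centre of its underside, z up.
There are look-alikes about, which are no part of the job. What is shaped like the pad_large but turquoise is not meant.

How it is judged (in metres and radians):
At the end, for the whole second after the job is handed in: Block flat in the rectangular pocket (14 mm, 0.25 rad), larger pad flat in the oval pocket (14 mm across, 16 mm along), stick on the groove floor (12.5 mm across, 20 mm along, 0.18 rad), tilts under 0.05 rad all at rest; smaller pad and pen within 20 mm of their starts (x of sanding_block in the frame of insert_rect between -0.014 and 0.014 m and y of sanding_block in the frame of insert_rect between -0.014 and 0.014 m and z of sanding_block in the frame of insert_rect between 0 and 0.0075 m and angle between each of sanding_block, pad_large, wood_stick's own z axis and vertical below 0.05 rad and angle between the y axis of sanding_block and the y axis of insert_rect, either way round below 0.25 rad and x of pad_large in the frame of insert_oval between -0.014 and 0.014 m and y of pad_large in the frame of insert_oval between -0.016 and 0.016 m and z of pad_large in the frame of insert_oval between 0.002 and 0.0075 m and x of wood_stick in the frame of insert_groove between -0.0125 and 0.0125 m and y of wood_stick in the frame of insert_groove between -0.02 and 0.02 m and z of wood_stick in the frame of insert_groove between 0.002 and 0.0075 m and angle between the y axis of wood_stick and the y axis of insert_groove, either way round below 0.18 rad and linear speed of each of sanding_block, pad_large, wood_stick below 0.01 m/s and angular speed of each of sanding_block, pad_large, wood_stick below 0.1 rad/s and distance of each of pad_small, marker_pen from where it was at the start of the episode below 0.02 m); the robot touches nothing.
It fails at once if the smaller cork pad is carried or pushed away (distance of pad_small from where it was at the start of the episode above 0.03 m).
It fails at once if the marker pen is carried or pushed away (distance of marker_pen from where it was at the start of the episode above 0.03 m).
It also fails if it takes over 102 s, if anything falls off the work surface, if the arm or the gripper's body presses on something with over 40 N, if the wrist force passes 120 N, or if a joint passes its speed limit or range.

## Working session

There is one attempt and no reset: what is moved stays moved. The work goes in short steps, Python scripts to look and compute and a shell command to move; the robot and the scene stay as the last step left them, time stands still between calls to the robot, and variables do not carry over. Pictures are saved under pics/ and viewed, and the job is handed in when it is done.

```bash
mkdir -p pics; cat > h.py <<'E'
from plant import *
import numpy as np, cv2
def snap(name,fn,crop=None,scale=1):
    c=capture(name); im=c["image"]
    if crop: 
        x0,y0,x1,y1=crop; im=im[y0:y1,x0:x1]
    im=cv2.resize(im,None,fx=scale,fy=scale,interpolation=cv2.INTER_CUBIC)
    cv2.imwrite("pics/"+fn,im[:,:,::-1]); return c
E
python3 - <<'E'
from h import *
for n in("scene","top"):
    c=snap(n,n+"0.png",None,1.5)
    print(n,c["fovy"],c["cx"],c["cy"],np.round(c["pose"],4).tolist(),[k for k in c if k!="image"])
    np.save(n+"0.npy",c["image"])
print(get_state())
E
```

```text
scene 44.80797178741686 261.8920878706143 185.7724160019324 [[0.4601, 0.6947, -0.5529, -0.1605], [-0.8878, 0.3509, -0.2979, -0.5103], [-0.013, 0.6279, 0.7782, 0.9658], [0.0, 0.0, 0.0, 1.0]] ['fovy', 'cx', 'cy', 'pose']
top 57.742868942032516 259.72644190790436 193.84557011797762 [[0.0177, 0.989, -0.1471, 0.3681], [-0.9996, 0.0144, -0.0233, -0.1962], [-0.021, 0.1475, 0.9888, 0.8848], [0.0, 0.0, 0.0, 1.0]] ['fovy', 'cx', 'cy', 'pose']
{'time_s': 0.1, 'joints': array([ 8.31422705e+01,  2.05894797e+01,  6.39314365e-01, -1.79912602e-02,
       -7.01354043e+01, -1.65068892e+01]), 'qd': array([-0.06557336,  0.02183977,  0.01014233,  0.09125627,  0.07080612,
        0.10197581]), 'joint_torque': array([-3.65110136e-04, -5.84164202e+01,  2.93751383e+01,  7.01557830e+00,
        1.02283160e-02, -4.88331773e-05]), 'tcp_pos': array([0.26753301, 0.61921315, 0.20499356]), 'eef_rot': array([  95.32739137,   89.91277431, -108.04335339]), 'contact_force': array([-0.62414225,  0.26536501, -1.10676054]), 'moment': array([-0.03225682, -0.01339934, -0.00890494]), 'gripper_width': 0.0878237034945142}
```

View pics/top0.png

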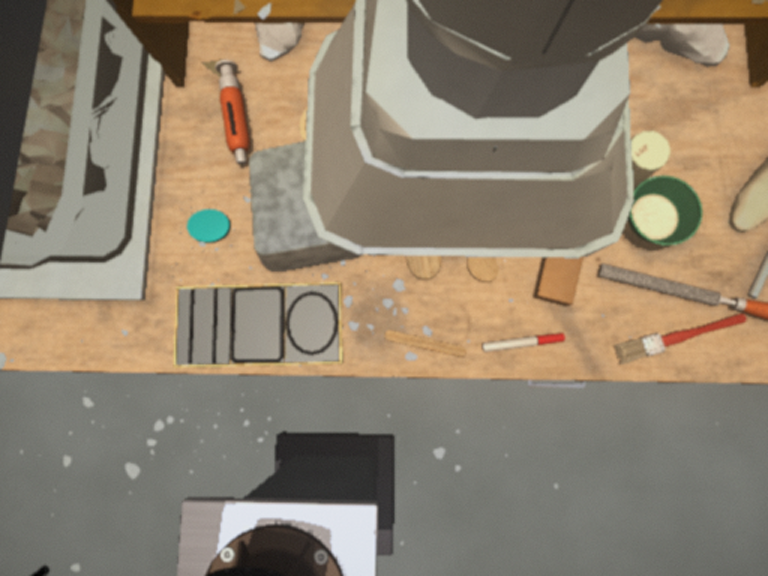

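View pics/scene0.png

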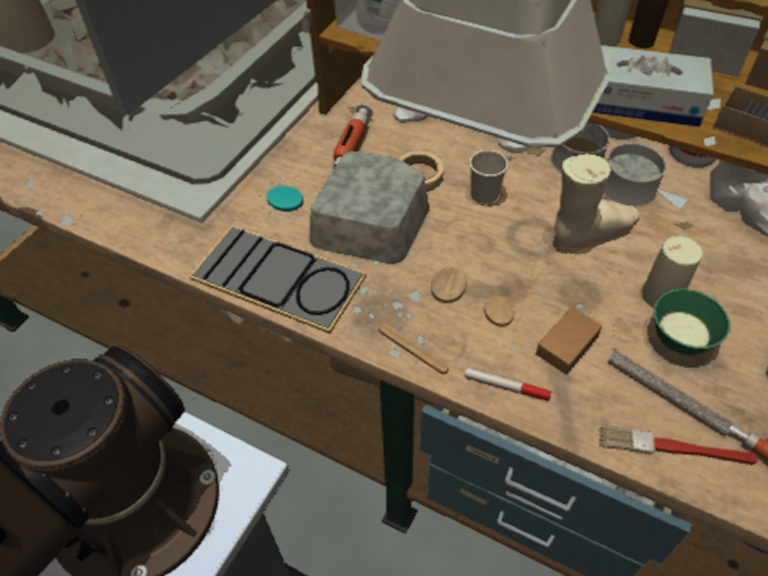

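```bash
cat >> h.py <<'E'
def ray(c,u,v):
    H=c["image"].shape[0]; f=H/2/np.tan(np.radians(c["fovy"])/2)
    d=np.array([(u-c["cx"])/f,-(v-c["cy"])/f,-1.0]); P=np.array(c["pose"])
    return P[:3,3],P[:3,:3]@d
def at(c,u,v,z):
    o,d=ray(c,u,v); return o+d*(z-o[2])/d[2]
def proj(c,p):
    P=np.array(c["pose"]); q=P[:3,:3].T@(np.asarray(p)-P[:3,3]); f=c["image"].shape[0]/2/np.tan(np.radians(c["fovy"])/2)
    return c["cx"]+f*q[0]/-q[2], c["cy"]-f*q[1]/-q[2]
def tri(c1,p1,c2,p2):
    o1,d1=ray(c1,*p1);o2,d2=ray(c2,*p2)
    t=np.linalg.lstsq(np.c_[d1,-d2],o2-o1,rcond=None)[0]
    a=o1+t[0]*d1;b=o2+t[1]*d2
    return (a+b)/2,np.linalg.norm(a-b)
E
python3 - <<'E'
from h import *
s=snap("scene","s1.png",(120,140,260,230),5)
snap("scene","s2.png",(245,170,415,280),4.5)
t=snap("top","t1.png",(110,180,240,250),6)
snap("top","t2.png",(245,160,405,250),5)
import pickle; pickle.dump((s,t),open("c0.pkl","wb"))
for a,b in [((365,70),(313,205)),((555,145),(605,255)),((550,143),(605,255)),((608,75),(630,200)),((400,100),(360,255))]:
    print(tri(s,np.array(a)/1.5,t,np.array(b)/1.5))
E
```

```text
(array([ 0.51248239, -0.1140771 ,  0.4310112 ]), np.float64(0.0019940443263301503))
(array([ 0.47288535, -0.37862037,  0.43313966]), np.float64(0.010615195608190306))
(array([ 0.47063991, -0.37488183,  0.43745246]), np.float64(0.006225179388088808))
(array([ 0.51377486, -0.39431404,  0.49608445]), np.float64(0.05022338748588174))
(array([ 0.47439265, -0.16928483,  0.42694079]), np.float64(0.02506478957635674))
```

View pics/s1.png

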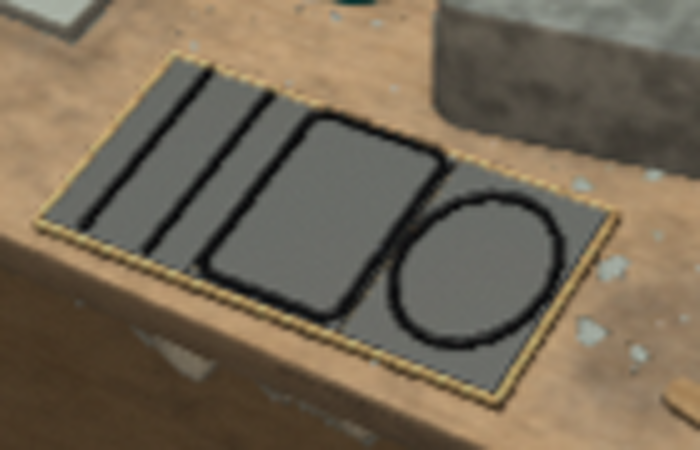

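View pics/s2.png

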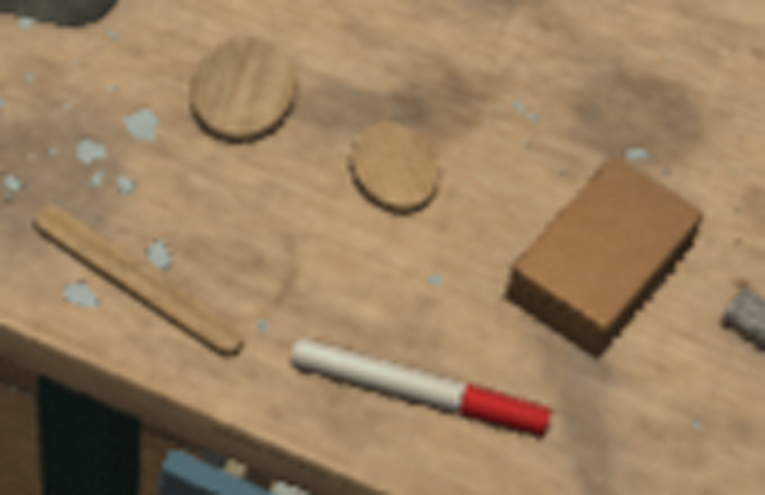

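View pics/t1.png

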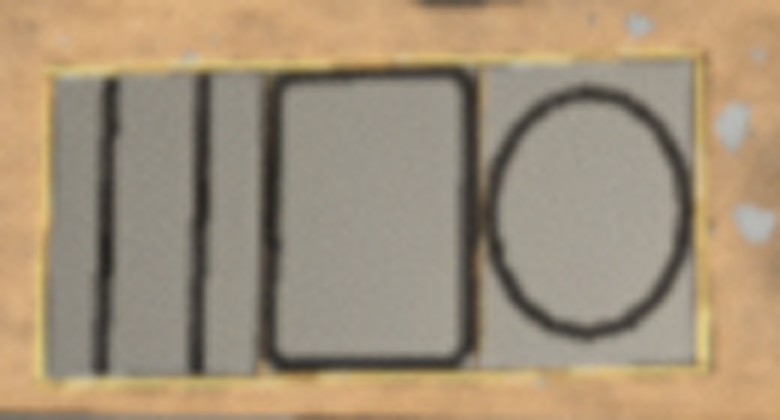

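View pics/t2.png

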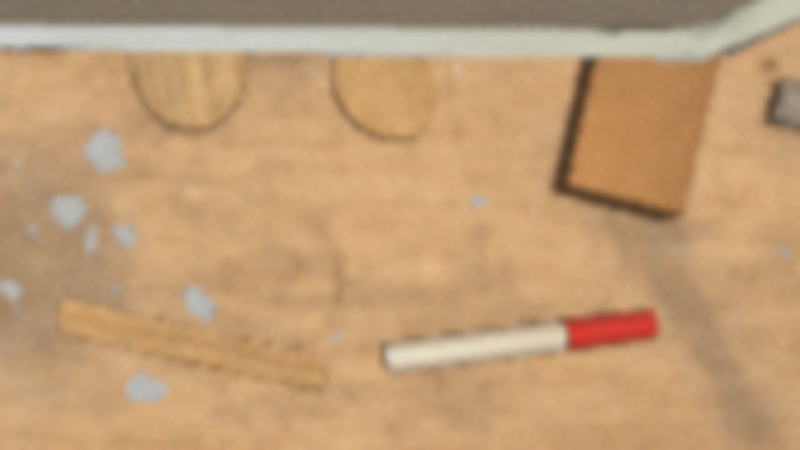

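```bash
cat > m.py <<'E'
from h import *
import pickle
s,t=pickle.load(open("c0.pkl","rb"))
def S1(p): return (120+(p[0]+.5)/5-.5,140+(p[1]+.5)/5-.5)
def S2(p): return (245+(p[0]+.5)/4.5-.5,170+(p[1]+.5)/4.5-.5)
def T1(p): return (110+(p[0]+.5)/6-.5,180+(p[1]+.5)/6-.5)
def T2(p): return (245+(p[0]+.5)/5-.5,160+(p[1]+.5)/5-.5)
E
python3 - <<'E'
from m import *
np.set_printoptions(precision=4,suppress=True)
a=np.array([at(s,*S1(p),.009) for p in [(172,52),(620,212),(497,405),(37,222)]])
b=np.array([at(t,*T1(p),.009) for p in [(48,70),(704,53),(708,371),(42,378)]])
for n,q in(("scene",a),("top",b)):
    print(n,q.tolist(),q.mean(0),[np.linalg.norm(q[i]-q[(i+1)%4]) for i in range(4)])
print("oval s",at(s,*S1((477,270)),.013),"t",at(t,*T1((589,212)),.013))
print("stick s",[at(s,*S2(p),.008) for p in [(40,217),(234,342)]],"t",[at(t,*T2(p),.008) for p in [(62,315),(325,373)]])
print("pen s",[at(s,*S2(p),.01) for p in [(300,353),(545,418)]],"t",[at(t,*T2(p),.01) for p in [(390,356),(655,323)]])
print("block top s",[at(s,*S2(p),.034) for p in [(612,158),(702,215),(600,330),(513,270)]])
print("block top t",[at(t,*T2(p),.034) for p in [(568,183),(683,212)]])
print("padL s",at(s,*S2((244,87)),.010),"L,R,T,B",[at(s,*S2(p),.010) for p in [(191,92),(296,85),(244,37),(243,135)]],"bottom t",at(t,*T2((190,130)),.01))
print("padS s",at(s,*S2((394,165)),.009),[at(s,*S2(p),.009) for p in [(350,165),(438,172),(388,122),(400,208)]],"bottom t",at(t,*T2((390,137)),.009))
E
```

```text
scene [[0.4971321162472644, 0.18803797827840096, 0.009000000000000008], [0.5088013648812982, -0.09458498306901891, 0.008999999999999897], [0.3719997389134083, -0.09981561203476375, 0.009000000000000008], [0.3628132093622397, 0.17928952387686437, 0.009000000000000008]] [0.4352 0.0432 0.009 ] [np.float64(0.28286376516702894), np.float64(0.13690158635616953), np.float64(0.2792562787430981), np.float64(0.13460350738819438)]
top [[0.4998711959848956, 0.18971860162074192, 0.009000000000000008], [0.5112443988282364, -0.09149098005316193, 0.009000000000000008], [0.3771668243929132, -0.09739896395804187, 0.009000000000000008], [0.3693939892108323, 0.18201432818882227, 0.009000000000000008]] [0.4394 0.0457 0.009 ] [np.float64(0.2814394758524962), np.float64(0.13420767578748966), np.float64(0.2795213852196584), np.float64(0.13070446555751436)]
oval s [ 0.4383 -0.0487  0.013 ] t [ 0.4423 -0.0458  0.013 ]
stick s [array([ 0.4189, -0.1723,  0.008 ]), array([ 0.3942, -0.3023,  0.008 ])] t [array([ 0.4254, -0.17  ,  0.008 ]), array([ 0.3986, -0.3018,  0.008 ])]
pen s [array([ 0.4026, -0.3366,  0.01  ]), array([ 0.4241, -0.4646,  0.01  ])] t [array([ 0.4075, -0.3339,  0.01  ]), array([ 0.4261, -0.4656,  0.01  ])]
block top s [array([ 0.5806, -0.444 ,  0.034 ]), array([ 0.5658, -0.4993,  0.034 ]), array([ 0.4715, -0.4737,  0.034 ]), array([ 0.4863, -0.4209,  0.034 ])]
block top t [array([ 0.4924, -0.4179,  0.034 ]), array([ 0.4789, -0.4735,  0.034 ])]
padL s [ 0.5527 -0.2356  0.01  ] L,R,T,B [array([ 0.5355, -0.2097,  0.01  ]), array([ 0.5677, -0.262 ,  0.01  ]), array([ 0.5872, -0.2199,  0.01  ]), array([ 0.5206, -0.2497,  0.01  ])] bottom t [ 0.5204 -0.2335  0.01  ]
padS s [ 0.5404 -0.3343  0.009 ] [array([ 0.5292, -0.3122,  0.009 ]), array([ 0.547 , -0.3582,  0.009 ]), array([ 0.5674, -0.3197,  0.009 ]), array([ 0.5143, -0.3485,  0.009 ])] bottom t [ 0.5184 -0.3351  0.009 ]
```

```bash
python3 - <<'E'
from m import *
# rectified metric view z=0.010: 1px = 0.5mm ; x up, y left
z=.010
x1,y1=0.62,-0.17; sc=2000; W,H=480,280
src=np.float32([proj(s,(x,y,z)) for x,y in [(x1,y1),(x1,y1-W/sc),(x1-H/sc,y1-W/sc),(x1-H/sc,y1)]])
M=cv2.getPerspectiveTransform(src,np.float32([[0,0],[W,0],[W,H],[0,H]]))
im=cv2.warpPerspective(s["image"],M,(W,H),flags=cv2.INTER_CUBIC)
cv2.imwrite("pics/rect.png",cv2.resize(im[:,:,::-1],None,fx=1.6,fy=1.6))
E
```

```text
(no output)
```

View pics/rect.png

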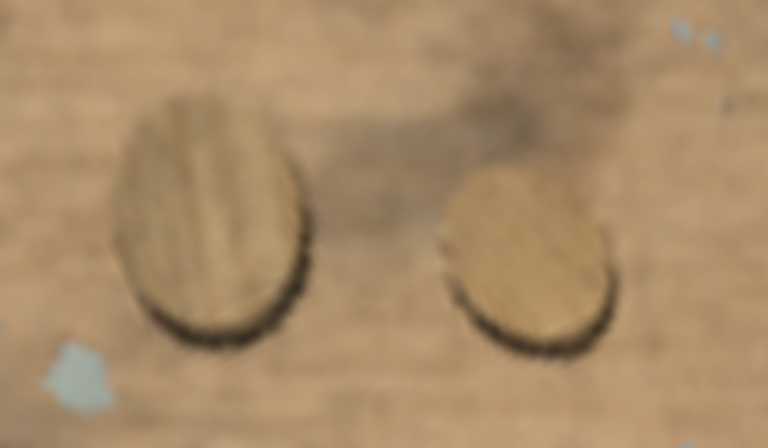

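```bash
cat >> h.py <<'E'
from scipy.spatial.transform import Rotation as Ro
def to(x=None,y=None,z=None,jaw=None,n=None):
    "print deltas to target TCP & jaw yaw(deg): roll first then translate in tool axes after roll; also before"
    st=get_state(); p=st["tcp_pos"]; R=Ro.from_euler("xyz",st["eef_rot"],degrees=True)
    m=R.as_matrix(); jy=np.degrees(np.arctan2(m[1,1],m[0,1]))
    print("t",round(st["time_s"],2),"tcp",np.round(p,4),"jawyaw",round(jy,2),"toolx",np.round(m[:,0],3),"F",np.round(st["contact_force"],1),"w",round(st["gripper_width"],4),"j",np.round(st["joints"],1))
    if x is None: return
    d=np.array([x,y,z])-p
    roll=0
    if jaw is not None:
        roll=-(((jaw-jy)+90)%180-90)
    R2=R*Ro.from_rotvec([np.radians(roll),0,0])
    print("world d",np.round(d,4)," tool d now",np.round(R.inv().apply(d),4)," after roll",np.round(R2.inv().apply(d),4)," roll rad",round(np.radians(roll),4))
E
python3 -c "
from h import *
to(.45,.2,.2,96)"
```

```text
t 0.3 tcp [0.2677 0.6195 0.2055] jawyaw -113.37 toolx [-0. -0. -1.] F [ 0.5 -0.4  0. ] w 0.0876 j [ 83.1  20.6   0.7  -0.  -70.1 -16.5]
world d [ 0.1823 -0.4195 -0.0055]  tool d now [ 0.0057  0.3128 -0.3338]  after roll [ 0.0057  0.4363 -0.1375]  roll rad -0.5125
```

```bash
python3 -c "
from m import *
np.set_printoptions(precision=3,suppress=True)
print(at(t,145/1.5,298/1.5,0.03),at(s,200/1.5,217/1.5,.03), at(t,250/1.5,250/1.5,0.085),at(t,262/1.5,268/1.5,0.085))
to(.32,.36,.2,96)"
```

```text
[0.477 0.232 0.03 ] [0.473 0.237 0.03 ] [0.549 0.044 0.085] [0.52  0.023 0.085]
t 0.3 tcp [0.268 0.62  0.205] jawyaw -113.37 toolx [-0. -0. -1.] F [ 0.5 -0.4  0. ] w 0.0876 j [ 83.1  20.6   0.7  -0.  -70.1 -16.5]
world d [ 0.052 -0.26  -0.005]  tool d now [ 0.006  0.217 -0.151]  after roll [ 0.006  0.264 -0.025]  roll rad -0.5125
```

```bash
python3 -m creep '{"jaw":[-1,-1,-1,-1,-1,-1,-1,-1,-1,-1],"translation":[[0,0,0],[0,0,0],[0,0,0],[0,0,0],[0.001,0.044,-0.004],[0.001,0.044,-0.004],[0.001,0.044,-0.004],[0.001,0.044,-0.004],[0.001,0.044,-0.004],[0.001,0.044,-0.004]],"roll":[-0.128,-0.128,-0.128,-0.128,0,0,0,0,0,0]}' 30; python3 -c "
from h import *
to(.43,-.03,.15,96)"
```

```text
time_s: 1.3
tcp_pos: [0.3191, 0.3577, 0.1999]
eef_rot: [-122.4, 90.0, 63.6]
contact_force: [1.3, -0.0, 0.8]
gripper_width: 0.0875
t 1.3 tcp [0.3191 0.3577 0.1999] jawyaw -84.01 toolx [ 0.  0. -1.] F [ 1.3 -0.   0.8] w 0.0875 j [ 71.9   2.1 -23.7   0.  -64.2  24.1]
world d [ 0.1109 -0.3877 -0.0499]  tool d now [ 0.0498  0.3972 -0.0698]  after roll [ 0.0498  0.3972 -0.0698]  roll rad -0.0002
```

```bash
python3 -m creep '{"jaw":[-1,-1,-1,-1,-1,-1,-1,-1,-1,-1],"translation":[[0,0.04,-0.007],[0,0.04,-0.007],[0,0.04,-0.007],[0.005,0.04,-0.007],[0.005,0.04,-0.007],[0.008,0.04,-0.007],[0.008,0.04,-0.007],[0.008,0.04,-0.007],[0.008,0.04,-0.007],[0.008,0.037,-0.007]],"roll":[0,0,0,0,0,0,0,0,0,0]}'; python3 -c "
from h import *
to(.44,-.235,.1,96)
snap('scene','s3.png',None,1.5)
snap('top','t3.png',None,1.5)"
```

```text
time_s: 2.3
tcp_pos: [0.4302, -0.0298, 0.1499]
eef_rot: [-166.8, 89.9, 19.2]
contact_force: [1.2, 0.5, -0.3]
gripper_width: 0.0873
t 2.3 tcp [ 0.4302 -0.0298  0.1499] jawyaw -84.03 toolx [ 0.001  0.    -1.   ] F [ 1.2  0.5 -0.3] w 0.0873 j [ 22.5  -0.3 -33.2   0.  -57.1  73.5]
world d [ 0.0098 -0.2052 -0.0499]  tool d now [0.0499 0.2051 0.0116]  after roll [0.0499 0.2051 0.0117]  roll rad -0.0005
```

View pics/s3.png

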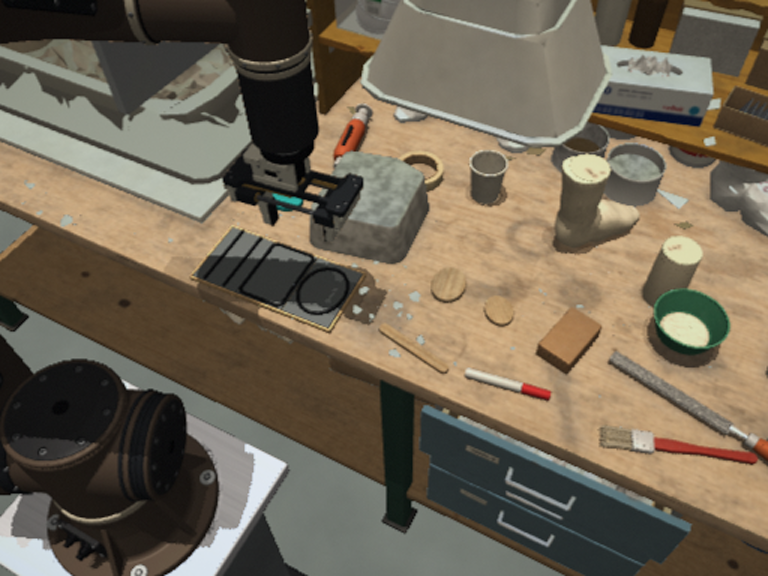

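View pics/t3.png

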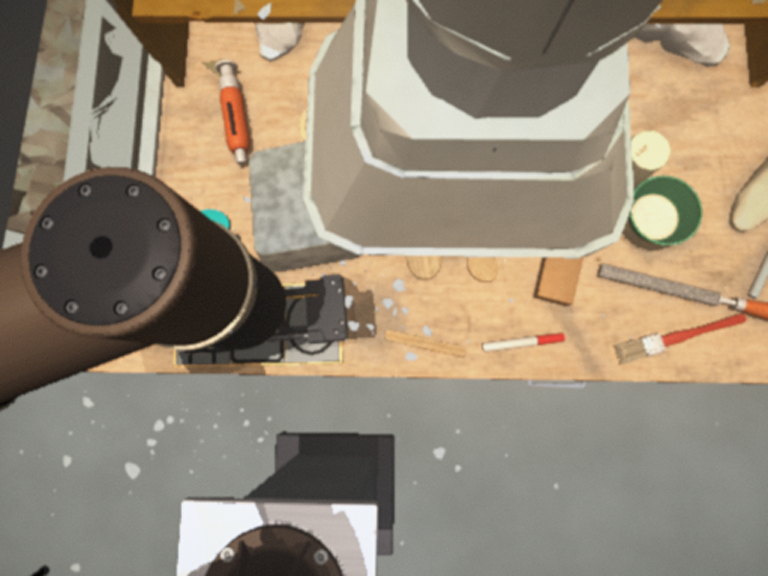

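```bash
python3 -c "
from m import *
for z in (.15,.2,.25,.3,.35,.4,.45,.5,.55):
    print(z,np.round(np.array(proj(s,(.43,-.03,z)))*1.5),np.round(np.array(proj(t,(.43,-.03,z)))*1.5))
"
```

```text
0.15 [302. 237.] [284. 322.]
0.2 [298. 214.] [276. 319.]
0.25 [294. 191.] [266. 315.]
0.3 [290. 165.] [255. 311.]
0.35 [285. 137.] [241. 306.]
0.4 [280. 107.] [225. 299.]
0.45 [274.  74.] [206. 291.]
0.5 [268.  38.] [181. 282.]
0.55 [261.  -1.] [150. 269.]
```

```bash
python3 -c "
from m import *
snap('scene','s4.png',(235,20,415,105),4)
snap('top','t4.png',(195,100,430,180),3.2)"
```

```text
(no output)
```

View pics/s4.png

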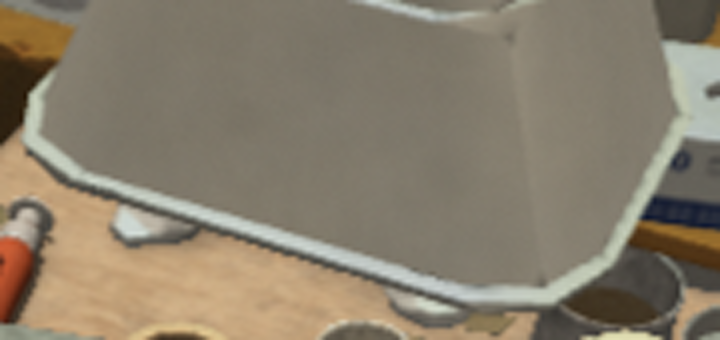

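View pics/t4.png

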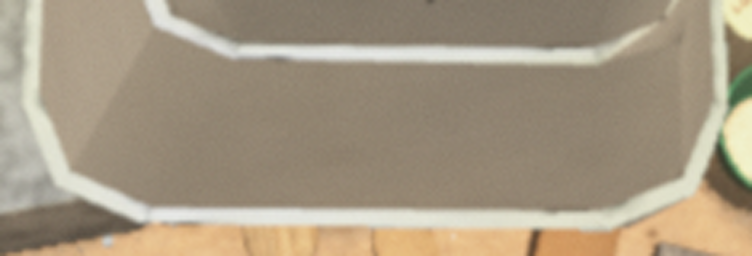

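```bash
python3 -c "
from m import *
np.set_printoptions(precision=4,suppress=True)
S=lambda p:(235+(p[0]+.5)/4-.5,20+(p[1]+.5)/4-.5)
T=lambda p:(195+(p[0]+.5)/3.2-.5,100+(p[1]+.5)/3.2-.5)
for a,b in [((38,92),(30,105)),((27,143),(65,182)),((75,180),(145,217)),((470,302),(608,227)),((545,303),(690,190)),((612,265),(722,105))]: print(tri(s,S(a),t,T(b)))
"
```

```text
(array([ 0.518 , -0.1104,  0.4355]), np.float64(0.002628551818975528))
(array([ 0.4851, -0.1243,  0.4316]), np.float64(0.0008144753328811717))
(array([ 0.4705, -0.1581,  0.4312]), np.float64(0.0010927473256940302))
(array([ 0.47  , -0.3515,  0.4305]), np.float64(0.002736283207324045))
(array([ 0.4842, -0.3828,  0.4322]), np.float64(0.0021066676223330037))
(array([ 0.5222, -0.3996,  0.4308]), np.float64(0.0006505648216829241))
```

```bash
python3 -c "
from m import *
snap('top','t5.png',(0,100,240,260),3.2)
snap('scene','s5.png',(0,0,250,160),3.0)
for z in (.45,.48,.5,.52,.54,.56,.58,.6,.62,.64,.66):
    a=np.array(proj(t,(.4302,-.0298,z))); b=np.array(proj(t,(.4302+.05,-.0298,z))); 
    print(z,np.round((a-[0,100]+.5)*3.2),'r50mm px',round(np.hypot(*(b-a))*3.2), np.round(np.array(proj(s,(.4302,-.0298,z)))*3))
"
```

```text
0.45 [440. 303.] r50mm px 123 [548. 148.]
0.48 [410. 291.] r50mm px 131 [541. 106.]
0.5 [388. 282.] r50mm px 137 [536.  76.]
0.52 [363. 272.] r50mm px 144 [531.  46.]
0.54 [335. 261.] r50mm px 152 [525.  14.]
0.56 [304. 249.] r50mm px 161 [520. -19.]
0.58 [270. 235.] r50mm px 170 [514. -54.]
0.6 [230. 220.] r50mm px 181 [508. -90.]
0.62 [185. 202.] r50mm px 194 [ 502. -127.]
0.64 [133. 181.] r50mm px 208 [ 495. -166.]
0.66 [ 72. 157.] r50mm px 224 [ 488. -207.]
```

View pics/t5.png

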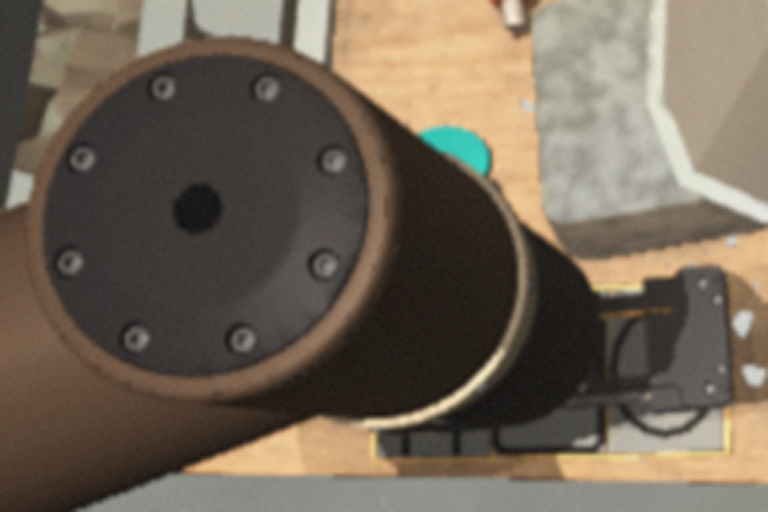

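View pics/s5.png

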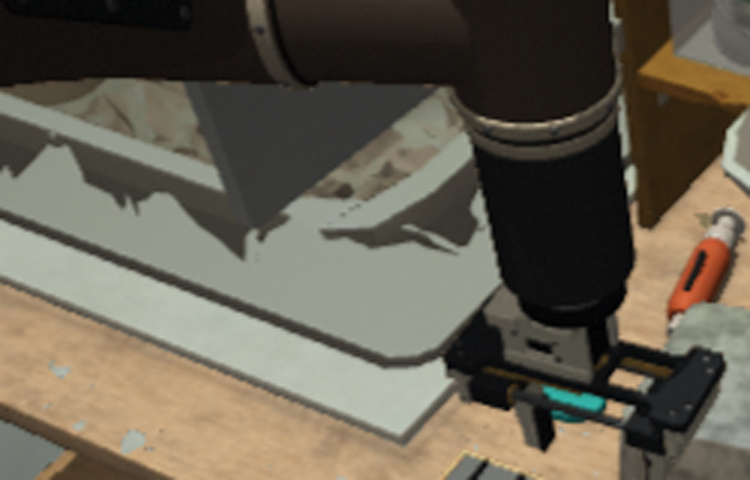

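The candidates for the pad are three. The larger cork oval is at scene px (299,189), the smaller cork oval at (332,206), and a turquoise look-alike at (190,132). In the rectified crop the first measures about 59 x 75 mm and is cork, so it is pad_large.

The triangulated hood rim is at z≈0.43 with its front at x≈0.47. The wrist tower stands about 0.46 m above the TCP, so I'll approach it cautiously.

```bash
python3 -c "
from h import *
to(.405,-.06,.12,96)
to(.40,-.235,.03,96)"
```

```text
t 2.6 tcp [ 0.43   -0.0276  0.1501] jawyaw -84.02 toolx [ 0.  0. -1.] F [ 0.4 -0.8 -0.1] w 0.0874 j [ 22.8  -0.4 -33.2  -0.  -57.1  73.2]
world d [-0.025  -0.0324 -0.0301]  tool d now [0.0301 0.0296 0.0282]  after roll [0.0301 0.0296 0.0282]  roll rad -0.0004
t 2.6 tcp [ 0.43   -0.0276  0.1501] jawyaw -84.02 toolx [ 0.  0. -1.] F [ 0.4 -0.8 -0.1] w 0.0874 j [ 22.8  -0.4 -33.2  -0.  -57.1  73.2]
world d [-0.03   -0.2074 -0.1201]  tool d now [0.12   0.2031 0.0515]  after roll [0.12   0.2031 0.0515]  roll rad -0.0004
```

```bash
python3 -m creep '{"jaw":[-1,-1,-1,-1,-1,-1,-1,-1,-1,-1],"translation":[[0.012,0.015,0.014],[0.012,0.015,0.014],[0.012,0.022,0.003],[0.012,0.022,0.003],[0.012,0.022,0.003],[0.012,0.022,0.003],[0.012,0.022,0.003],[0.012,0.022,0.003],[0.012,0.021,0.003],[0.012,0.021,0.003]],"roll":[0,0,0,0,0,0,0,0,0,0]}'; python3 -c "
from h import *
to(.409,-.236,.02,169)
print(np.round(get_state()['joint_torque'],2))
snap('scene','s6.png',None,1.5)
snap('top','t6.png',None,1.5)"
```

```text
time_s: 3.6
tcp_pos: [0.4005, -0.236, 0.0299]
eef_rot: [165.4, 89.9, -8.5]
contact_force: [0.6, 0.7, -0.2]
gripper_width: 0.0878
t 3.6 tcp [ 0.4005 -0.236   0.0299] jawyaw -83.87 toolx [ 0.001 -0.    -1.   ] F [ 0.6  0.7 -0.2] w 0.0878 j [ -6.1  12.3 -38.2   0.  -39.4 102.3]
world d [ 0.0085 -0.     -0.0099]  tool d now [ 0.0099  0.0009 -0.0084]  after roll [ 0.0099  0.0083 -0.0016]  roll rad -1.2719
[  2.66 -39.85  19.05   4.54  -0.4   -0.82]
```

View pics/s6.png

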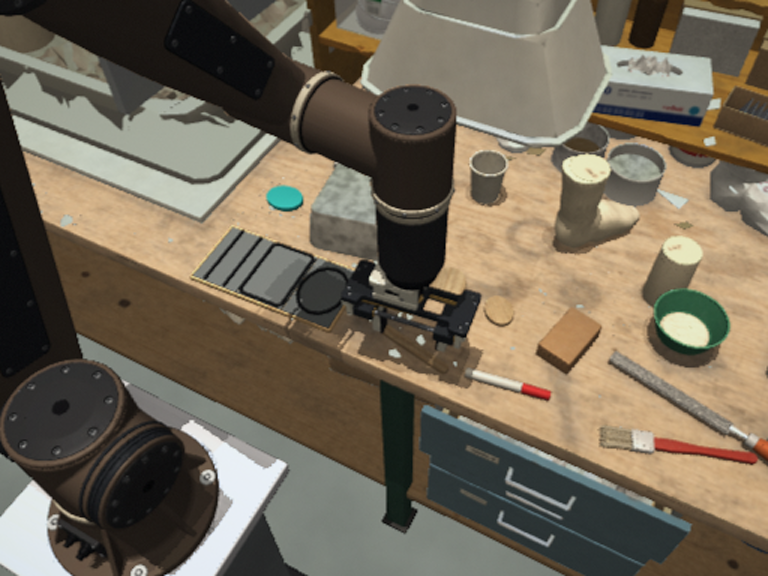

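View pics/t6.png

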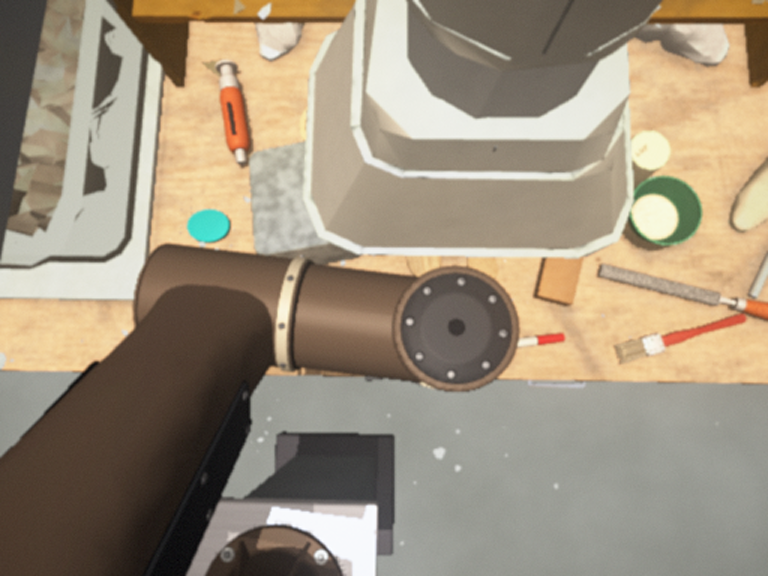

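```bash
python3 -c "
from m import *
f=lambda p:np.array(p)/1.5
print(tri(s,f((412,110)),t,f((456,327))))
for a in ((396,327),(517,327),(456,266),(456,388)): print(at(t,*f(a),.49))
"
```

```text
(array([ 0.39983034, -0.23722975,  0.48708428]), np.float64(0.0014193243283275266))
[ 0.39924862 -0.19226249  0.49      ]
[ 0.40070765 -0.28333395  0.49      ]
[ 0.44685087 -0.23758066  0.49      ]
[ 0.35468151 -0.23748559  0.49      ]
```

```bash
python3 -m creep '{"jaw":[-1,-1,-1,-1,-1,-1,-1,-1,-1,-1],"translation":[[0,0,-0.004],[0,0,-0.004],[0,0,-0.003],[0,0,-0.003],[0,0,-0.002],[0,0,0],[0,0,0],[0,0,0],[0,0,0],[0,0,0]],"roll":[0,0,0,0,0,0,0,0,0,0]}'; python3 -c "
from h import *
to();print(np.round(get_state()['joint_torque'],2))"
python3 -m creep '{"jaw":[-1,-1,-1,-1,-1,-1,-1,-1,-1,-1],"translation":[[0,0,-0.0002],[0,0,-0.0002],[0,0,-0.0002],[0,0,-0.0002],[0,0,-0.0002],[0,0,-0.0002],[0,0,-0.0002],[0,0,-0.0002],[0,0,-0.0002],[0,0,-0.0002]],"roll":[0,0,0,0,0,0,0,0,0,0]}'; python3 -c "
from h import *
to();print(np.round(get_state()['joint_torque'],2))"
```

```text
time_s: 4.7
tcp_pos: [0.4153, -0.2347, 0.0299]
eef_rot: [32.6, 90.0, -141.4]
contact_force: [-0.7, -0.3, -0.2]
gripper_width: 0.0876
t 4.7 tcp [ 0.4153 -0.2347  0.0299] jawyaw -84.04 toolx [-0. -0. -1.] F [-0.7 -0.3 -0.2] w 0.0876 j [ -5.8  13.4 -36.7   0.  -39.9 101.7]
[ 1.000e-02 -3.913e+01  2.007e+01  4.690e+00  7.000e-02 -0.000e+00]
time_s: 5.7
tcp_pos: [0.4174, -0.2344, 0.0299]
eef_rot: [22.5, 90.0, -151.5]
contact_force: [-0.5, 0.1, 1.0]
gripper_width: 0.0875
t 5.7 tcp [ 0.4174 -0.2344  0.0299] jawyaw -84.03 toolx [-0. -0. -1.] F [-0.5  0.1  1. ] w 0.0875 j [ -5.7  13.5 -36.5   0.  -40.  101.7]
[-1.000e-02 -3.937e+01  2.009e+01  4.700e+00  7.000e-02  0.000e+00]
```

```bash
python3 -m creep '{"jaw":[-1,-1,-1,-1,-1,-1,-1,-1,-1,-1],"translation":[[0,0,-0.0003],[0,0,-0.0003],[0,0,-0.0003],[0,0,-0.0003],[0,0,-0.0003],[0,0,-0.0003],[0,0,-0.0003],[0,0,-0.0003],[0,0,-0.0003],[0,0,-0.0003]],"roll":[0,0,0,0,0,0,0,0,0,0]}'; python3 -c "
from h import *
to();print(np.round(get_state()['joint_torque'],2))"
```

```text
time_s: 6.7
tcp_pos: [0.4204, -0.2341, 0.0299]
eef_rot: [115.5, 90.0, -58.6]
contact_force: [0.2, 0.0, 0.4]
gripper_width: 0.0876
t 6.7 tcp [ 0.4204 -0.2341  0.0299] jawyaw -84.03 toolx [ 0. -0. -1.] F [0.2 0.  0.4] w 0.0876 j [ -5.6  13.7 -36.2   0.  -40.1 101.6]
[-1.000e-02 -3.970e+01  2.013e+01  4.710e+00  7.000e-02  0.000e+00]
```

```bash
python3 -m creep '{"jaw":[-1,-1,-1,-1,-1,-1,-1,-1,-1,-1],"translation":[[0,0,-0.0002],[0,0,-0.0002],[0,0,-0.0002],[0,0,-0.0002],[0,0,-0.0002],[0,0,-0.0002],[0,0,-0.0002],[0,0,-0.0002],[0,0,-0.0002],[0,0,-0.0002]],"roll":[0,0,0,0,0,0,0,0,0,0]}'; python3 -c "
from h import *
to();print(np.round(get_state()['joint_torque'],2))"
```

```text
time_s: 7.7
tcp_pos: [0.4223, -0.2339, 0.0298]
eef_rot: [30.6, 90.0, -143.5]
contact_force: [0.7, 0.3, -0.2]
gripper_width: 0.0879
t 7.7 tcp [ 0.4223 -0.2339  0.0298] jawyaw -84.03 toolx [-0. -0. -1.] F [ 0.7  0.3 -0.2] w 0.0879 j [ -5.6  13.9 -36.    0.  -40.2 101.5]
[-1.000e-02 -3.991e+01  2.016e+01  4.710e+00  7.000e-02  0.000e+00]
```

```bash
python3 -m creep '{"jaw":[-1,-1,-1,-1,-1,-1,-1,-1,-1,-1],"translation":[[0,0,-0.0002],[0,0,-0.0002],[0,0,-0.0002],[0,0,-0.0002],[0,0,-0.0002],[0,0,-0.0002],[0,0,-0.0002],[0,0,-0.0002],[0,0,-0.0002],[0,0,-0.0002]],"roll":[0,0,0,0,0,0,0,0,0,0]}'; python3 -c "
from h import *
to();print(np.round(get_state()['joint_torque'],2))"
```

```text
time_s: 8.7
tcp_pos: [0.4243, -0.2337, 0.0299]
eef_rot: [3.2, 90.0, -170.8]
contact_force: [0.0, 0.1, -0.3]
gripper_width: 0.0879
t 8.7 tcp [ 0.4243 -0.2337  0.0299] jawyaw -84.03 toolx [-0. -0. -1.] F [ 0.   0.1 -0.3] w 0.0879 j [ -5.5  14.  -35.8   0.  -40.2 101.5]
[-1.000e-02 -4.013e+01  2.019e+01  4.720e+00  7.000e-02  0.000e+00]
```

```bash
python3 -c "
from h import *
snap('top','t7.png',(200,140,360,240),4.8)"
```

```text
(no output)
```

View pics/t7.png

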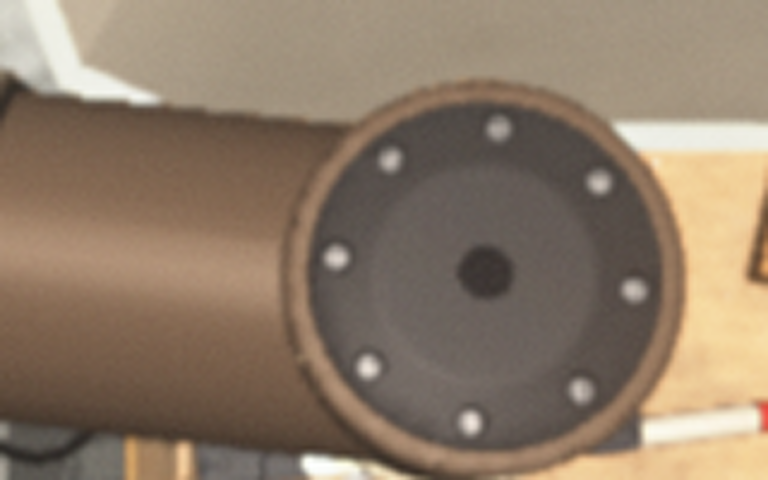

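```bash
python3 -m creep '{"jaw":[-1,-1,-1,-1,-1,-1,-1,-1,-1,-1],"translation":[[0,0,-0.0002],[0,0,-0.0002],[0,0,-0.0002],[0,0,-0.0002],[0,0,-0.0002],[0,0,-0.0002],[0,0,-0.0002],[0,0,-0.0002],[0,0,-0.0002],[0,0,-0.0002]],"roll":[0,0,0,0,0,0,0,0,0,0]}'; python3 -c "
from h import *
to();print(np.round(get_state()['joint_torque'],2))"
```

```text
time_s: 9.75
tcp_pos: [0.4263, -0.2335, 0.0298]
eef_rot: [17.6, 90.0, -156.4]
contact_force: [-0.7, -0.3, -0.2]
gripper_width: 0.0876
t 9.75 tcp [ 0.4263 -0.2335  0.0298] jawyaw -84.03 toolx [-0. -0. -1.] F [-0.7 -0.3 -0.2] w 0.0876 j [ -5.5  14.1 -35.6   0.  -40.3 101.4]
[-1.000e-02 -4.034e+01  2.021e+01  4.720e+00  7.000e-02  0.000e+00]
```

```bash
python3 -m creep '{"jaw":[-1,-1,-1,-1,-1,-1,-1,-1,-1,-1],"translation":[[0,0,-0.0002],[0,0,-0.0002],[0,0,-0.0002],[0,0,-0.0002],[0,0,-0.0002],[0,0,-0.0002],[0,0,-0.0002],[0,0,-0.0002],[0,0,-0.0002],[0,0,-0.0002]],"roll":[0,0,0,0,0,0,0,0,0,0]}'; python3 -c "
from h import *
to();print(np.round(get_state()['joint_torque'],2))"
```

```text
time_s: 10.75
tcp_pos: [0.4283, -0.2333, 0.0299]
eef_rot: [100.2, 90.0, -73.9]
contact_force: [-0.2, 0.1, -0.8]
gripper_width: 0.0878
t 10.75 tcp [ 0.4283 -0.2333  0.0299] jawyaw -84.03 toolx [ 0. -0. -1.] F [-0.2  0.1 -0.8] w 0.0878 j [ -5.4  14.3 -35.4   0.  -40.4 101.4]
[-1.000e-02 -4.056e+01  2.024e+01  4.730e+00  7.000e-02  0.000e+00]
```

```bash
python3 -m creep '{"jaw":[-1,-1,-1,-1,-1,-1,-1,-1,-1,-1],"translation":[[0,0,-0.0003],[0,0,-0.0003],[0,0,-0.0003],[0,0,-0.0003],[0,0,-0.0003],[0,0,-0.0003],[0,0,-0.0003],[0,0,-0.0003],[0,0,-0.0003],[0,0,-0.0003]],"roll":[0,0,0,0,0,0,0,0,0,0]}'; python3 -c "
from h import *
to();print(np.round(get_state()['joint_torque'],2))"
```

```text
time_s: 11.75
tcp_pos: [0.4313, -0.233, 0.0299]
eef_rot: [-121.7, 90.0, 64.3]
contact_force: [-0.7, -0.6, -0.1]
gripper_width: 0.0879
t 11.75 tcp [ 0.4313 -0.233   0.0299] jawyaw -84.03 toolx [ 0.  0. -1.] F [-0.7 -0.6 -0.1] w 0.0879 j [ -5.3  14.5 -35.1  -0.  -40.5 101.3]
[-1.000e-02 -4.089e+01  2.028e+01  4.740e+00  7.000e-02  0.000e+00]
```

```bash
python3 -m creep '{"jaw":[-1,-1,-1,-1,-1,-1,-1,-1,-1,-1],"translation":[[0,0,-0.0003],[0,0,-0.0003],[0,0,-0.0003],[0,0,-0.0003],[0,0,-0.0003],[0,0,-0.0003],[0,0,-0.0003],[0,0,-0.0003],[0,0,-0.0003],[0,0,-0.0003]],"roll":[0,0,0,0,0,0,0,0,0,0]}'; python3 -c "
from h import *
to();print(np.round(get_state()['joint_torque'],2))
snap('scene','s8.png',(200,0,420,165),3.6)
snap('top','t8.png',(200,140,360,240),4.8)"
```

```text
time_s: 12.75
tcp_pos: [0.4343, -0.2327, 0.0299]
eef_rot: [173.3, 90.0, -0.8]
contact_force: [-0.5, -0.1, -0.3]
gripper_width: 0.0875
t 12.75 tcp [ 0.4343 -0.2327  0.0299] jawyaw -84.03 toolx [ 0. -0. -1.] F [-0.5 -0.1 -0.3] w 0.0875 j [ -5.3  14.7 -34.8  -0.  -40.6 101.2]
[-1.000e-02 -4.122e+01  2.032e+01  4.750e+00  7.000e-02  0.000e+00]
```

View pics/s8.png

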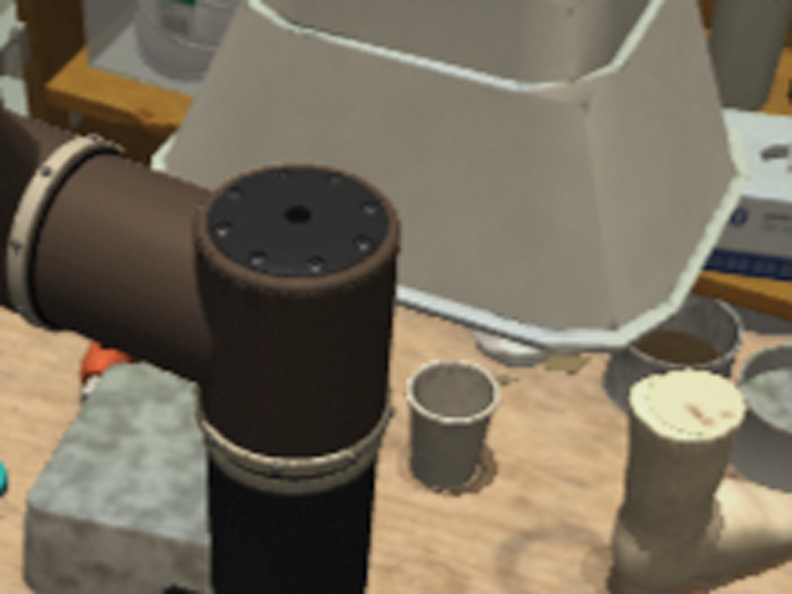

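View pics/t8.png

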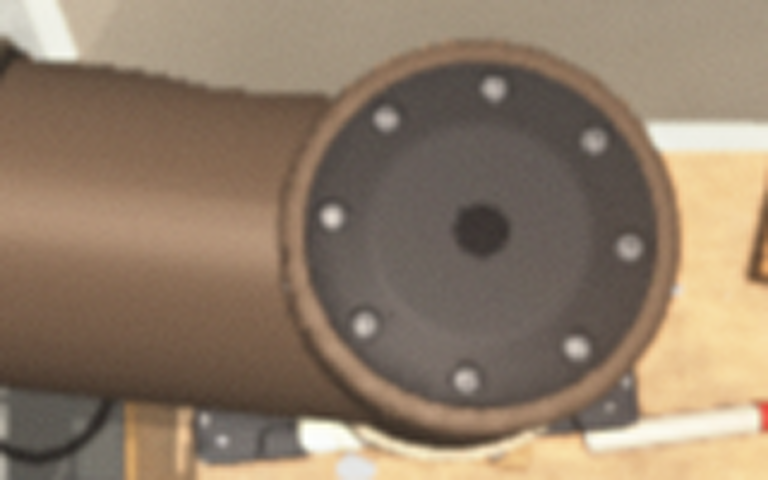

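```bash
python3 -m creep '{"jaw":[-1,-1,-1,-1,-1,-1,-1,-1,-1,-1],"translation":[[0,0,-0.0004],[0,0,-0.0004],[0,0,-0.0004],[0,0,-0.0004],[0,0,-0.0004],[0,0,-0.0004],[0,0,-0.0004],[0,0,-0.0004],[0,0,-0.0004],[0,0,-0.0004]],"roll":[0,0,0,0,0,0,0,0,0,0]}'; python3 -c "
from h import *
to();print(np.round(get_state()['joint_torque'],2))"
```

```text
time_s: 13.85
tcp_pos: [0.4383, -0.2323, 0.0299]
eef_rot: [39.5, 90.0, -134.6]
contact_force: [-0.8, -1.0, -0.3]
gripper_width: 0.0875
t 13.85 tcp [ 0.4383 -0.2323  0.0299] jawyaw -84.03 toolx [-0. -0. -1.] F [-0.8 -1.  -0.3] w 0.0875 j [ -5.2  14.9 -34.4   0.  -40.7 101.1]
[-1.000e-02 -4.166e+01  2.037e+01  4.760e+00  7.000e-02  0.000e+00]
```

```bash
python3 -m creep '{"jaw":[-1,-1,-1,-1,-1,-1,-1,-1,-1,-1],"translation":[[0,0,-0.0004],[0,0,-0.0004],[0,0,-0.0004],[0,0,-0.0004],[0,0,-0.0004],[0,0,-0.0004],[0,0,-0.0004],[0,0,-0.0004],[0,0,-0.0004],[0,0,-0.0004]],"roll":[0,0,0,0,0,0,0,0,0,0]}'; python3 -c "
from h import *
to();print(np.round(get_state()['joint_torque'],2))
snap('top','t9.png',(200,140,360,240),4.8)"
```

```text
time_s: 14.85
tcp_pos: [0.4422, -0.2319, 0.0299]
eef_rot: [177.6, 90.0, 3.6]
contact_force: [0.6, 0.6, -0.1]
gripper_width: 0.0877
t 14.85 tcp [ 0.4422 -0.2319  0.0299] jawyaw -84.03 toolx [ 0.  0. -1.] F [ 0.6  0.6 -0.1] w 0.0877 j [ -5.1  15.2 -33.9  -0.  -40.8 101. ]
[-1.000e-02 -4.209e+01  2.043e+01  4.780e+00  7.000e-02  0.000e+00]
```

View pics/t9.png

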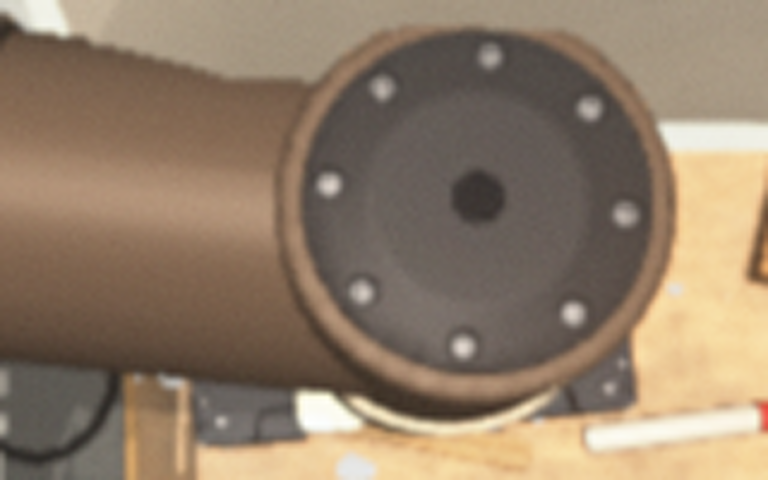

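The picture shows the cap already passing into the hood's surface with no force or torque change, so the hood offers no resistance here. I'll continue at moderate speed with checks.

```bash
python3 -m creep '{"jaw":[-1,-1,-1,-1,-1,-1,-1,-1,-1,-1],"translation":[[0,0,-0.001],[0,0,-0.001],[0,0,-0.002],[0,0,-0.002],[0,0,-0.002],[0,0,-0.003],[0,0,-0.003],[0,0,-0.003],[0,0,-0.003],[0,0,-0.003]],"roll":[0,0,0,0,0,0,0,0,0,0]}'; python3 -c "
from h import *
to();print(np.round(get_state()['joint_torque'],2))"
```

```text
time_s: 15.9
tcp_pos: [0.4653, -0.2294, 0.0298]
eef_rot: [-21.6, 90.0, 164.4]
contact_force: [-0.1, 0.1, -0.7]
gripper_width: 0.0878
t 15.9 tcp [ 0.4653 -0.2294  0.0298] jawyaw -84.03 toolx [-0.  0. -1.] F [-0.1  0.1 -0.7] w 0.0878 j [ -4.5  16.8 -31.5  -0.  -41.7 100.5]
[-7.000e-02 -4.481e+01  2.062e+01  4.860e+00  1.000e-01  2.000e-02]
```

```bash
python3 -m creep '{"jaw":[-1,-1,-1,-1,-1,-1,-1,-1,-1,-1],"translation":[[0,0,-0.004],[0,0,-0.004],[0,0,-0.004],[0,0,-0.004],[0,0,-0.004],[0,0,-0.004],[0,0,-0.004],[0,0,-0.003],[0,0,-0.003],[0,0,-0.002]],"roll":[0,0,0,0,0,0,0,0,0,0]}'; python3 -c "
from h import *
to(.556,-.2345,.03,96);print(np.round(get_state()['joint_torque'],2))"
```

```text
time_s: 16.9
tcp_pos: [0.5011, -0.2257, 0.0298]
eef_rot: [-11.8, 90.0, 174.2]
contact_force: [-0.3, 0.6, -0.3]
gripper_width: 0.0878
t 16.9 tcp [ 0.5011 -0.2257  0.0298] jawyaw -84.03 toolx [-0.  0. -1.] F [-0.3  0.6 -0.3] w 0.0878 j [ -3.8  19.2 -27.6  -0.  -43.1  99.8]
world d [ 0.0549 -0.0088  0.0002]  tool d now [-0.0002  0.0145 -0.0536]  after roll [-0.0002  0.0145 -0.0536]  roll rad -0.0005
[-3.000e-02 -4.857e+01  2.131e+01  5.000e+00  9.000e-02  1.000e-02]
```

```bash
python3 -c "
from m import *
np.set_printoptions(precision=3,suppress=True)
f=lambda p:np.array(p)/1.5
for p in ((428,190),(425,178),(382,232),(312,208),(345,153)): print(p,at(s,*f(p),.085))
for p in ((378,262),(428,212)): print(p,at(s,*f(p),.0))
snap('scene','s10.png',(190,90,310,190),6)
"
```

```text
(428, 190) [ 0.676 -0.135  0.085]
(425, 178) [ 0.702 -0.117  0.085]
(382, 232) [ 0.548 -0.109  0.085]
(312, 208) [0.543 0.028 0.085]
(345, 153) [0.696 0.049 0.085]
(378, 262) [ 0.548 -0.099  0.   ]
(428, 212) [ 0.702 -0.125  0.   ]
```

View pics/s10.png

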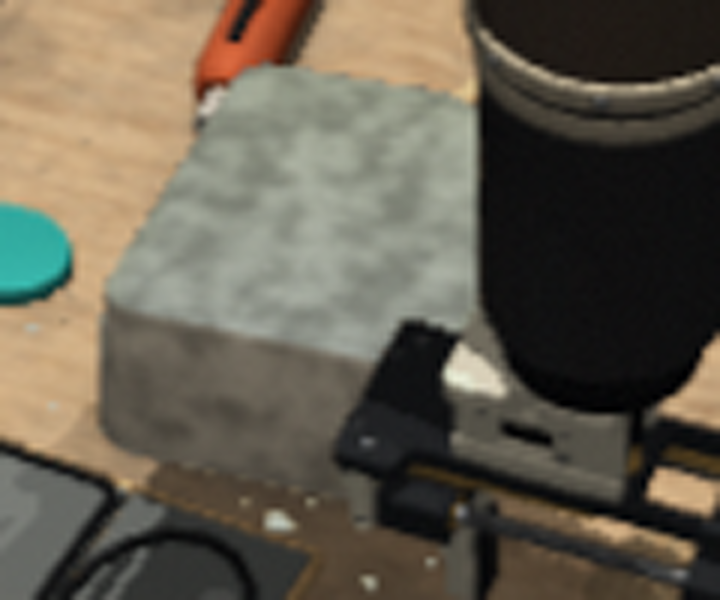

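```bash
python3 -m creep '{"jaw":[-0.68,-0.68,-0.68,-0.68,-0.68,-0.68,-0.68,-0.68,-0.68,-0.68],"translation":[[0,0.002,-0.008],[0,0.002,-0.008],[0,0.002,-0.008],[0,0.002,-0.008],[0,0.002,-0.008],[0,0.002,-0.007],[0,0.002,-0.007],[0,0.0005,0],[0,0,0],[0,0,0]],"roll":[0,0,0,0,0,0,0,0,0,0]}'; python3 -c "
from h import *
to(.556,-.2345,.006,96)
snap('scene','s11.png',(270,120,370,230),5.4)"
```

```text
time_s: 17.95
tcp_pos: [0.5557, -0.2345, 0.0298]
eef_rot: [-23.4, 90.0, 162.6]
contact_force: [-0.4, 0.4, -0.8]
gripper_width: 0.0735
t 17.95 tcp [ 0.5557 -0.2345  0.0298] jawyaw -84.04 toolx [-0.  0. -1.] F [-0.4  0.4 -0.8] w 0.0735 j [ -4.3  23.4 -20.7  -0.  -46.  100.3]
world d [ 0.0003 -0.     -0.0238]  tool d now [ 0.0238  0.0001 -0.0003]  after roll [ 0.0238  0.0001 -0.0003]  roll rad -0.0007
```

View pics/s11.png

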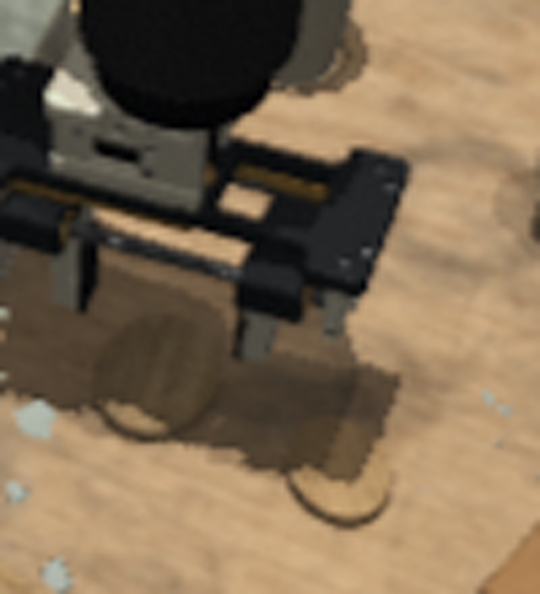

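```bash
python3 -c "
from m import *
np.set_printoptions(precision=4,suppress=True)
g=lambda p:(270+p[0]/5.4,120+p[1]/5.4)
for p in ((78,305),(250,357)): print(at(s,*g(p),.03))
print(proj(s,get_state()['tcp_pos']),g((164,333)))
for p in ((158,372),(93,375),(222,372),(158,312),(158,428)): print(at(s,*g(p),.01))
"
```

```text
[ 0.5588 -0.1904  0.03  ]
[ 0.5666 -0.2776  0.03  ]
(np.float64(299.28551095568366), np.float64(183.19704346555358)) (300.3703703703704, 181.66666666666666)
[ 0.5534 -0.2365  0.01  ]
[ 0.5375 -0.2092  0.01  ]
[ 0.5674 -0.2642  0.01  ]
[ 0.5879 -0.2208  0.01  ]
[ 0.5223 -0.2507  0.01  ]
```

```bash
python3 -m creep '{"jaw":[-0.68,-0.68,-0.68,-0.68,-0.68,-0.68,-0.68,-0.68,-0.68,-0.68],"translation":[[0.004,0,0],[0.004,0,0],[0.004,0,0],[0.004,0,0],[0.003,0,0],[0.003,0,0],[0.002,0,0],[0.001,0,0],[0,0,0],[0,0,0]],"roll":[0,0,0,0,0,0,0,0,0,0]}' 12; python3 -c "
from h import *
to(.556,-.2345,.005,96)"
```

```text
time_s: 19.0
tcp_pos: [0.5562, -0.2345, 0.0049]
eef_rot: [149.3, 90.0, -24.8]
contact_force: [-0.4, 0.6, -0.5]
gripper_width: 0.0737
t 19.0 tcp [ 0.5562 -0.2345  0.0049] jawyaw -84.03 toolx [ 0. -0. -1.] F [-0.4  0.6 -0.5] w 0.0737 j [ -4.3  25.2 -21.8   0.  -42.9 100.3]
world d [-0.0002  0.      0.0001]  tool d now [-0.0001 -0.0001  0.0002]  after roll [-0.0001 -0.0001  0.0002]  roll rad -0.0005
```

```bash
python3 -m creep '{"jaw":[-0.5,-0.3,-0.1,0.1,0.3,0.5,0.5,0.5,0.5,0.5],"translation":[[0,0,0],[0,0,0],[0,0,0],[0,0,0],[0,0,0],[0,0,0],[0,0,0],[0,0,0],[0,0,0],[0,0,0]],"roll":[0,0,0,0,0,0,0,0,0,0]}' 12; python3 -c "
from h import *
to(.40,-.2,.05,92.3)"
```

```text
time_s: 20.0
tcp_pos: [0.5561, -0.2345, 0.0049]
eef_rot: [-148.1, 90.0, 37.9]
contact_force: [-1.0, -0.6, 0.0]
gripper_width: 0.0223
t 20.0 tcp [ 0.5561 -0.2345  0.0049] jawyaw -84.03 toolx [ 0.  0. -1.] F [-1.  -0.6  0. ] w 0.0223 j [ -4.3  25.2 -21.8  -0.  -42.9 100.3]
world d [-0.1561  0.0345  0.0451]  tool d now [-0.0451 -0.0506  0.1517]  after roll [-0.0451 -0.0408  0.1546]  roll rad 0.064
```

```bash
python3 -c "
from h import *
snap('scene','s12.png',(260,120,380,230),5)
snap('scene','s12b.png',None,1.5)"
```

```text
(no output)
```

View pics/s12.png

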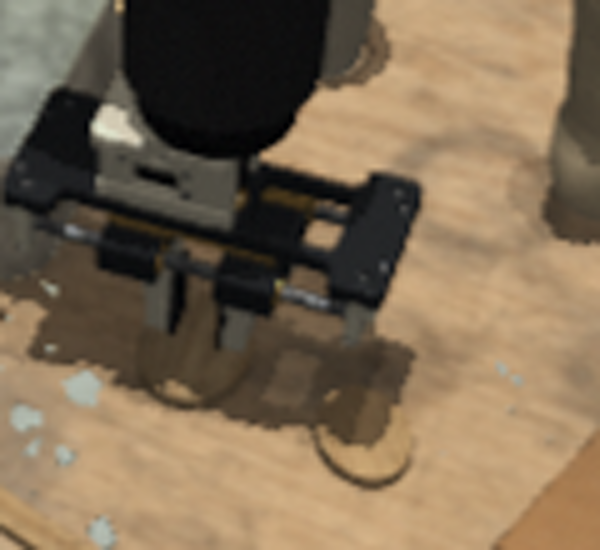

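```bash
python3 -c "
from m import *
for z in (.005,.01,.015,.02,.025): print(z,(np.array(proj(s,(.556,-.2345,z)))-[260,120])*5, (np.array(proj(s,(.556,-.2345+.0215,z)))-[260,120])*5,(np.array(proj(s,(.556,-.2345-.0215,z)))-[260,120])*5)
snap('scene','s13.png',(280,160,320,205),14)
snap('top','t13.png',(250,160,350,230),7)
"
```

```text
0.005 [194.35358585 345.5537177 ] [157.32635744 331.21149967] [231.76979813 360.04660572]
0.01 [194.81863669 339.62419173] [157.67171087 325.2674688 ] [232.35705285 354.13221973]
0.015 [195.28665825 333.65678836] [158.01925885 319.28566651] [232.94807875 348.17985335]
0.02 [195.75767907 327.65114351] [158.36902237 313.26573162] [233.54291225 342.18913953]
0.025 [196.23172809 321.60688838] [158.72102268 307.20729835] [234.14159029 336.15970652]
```

View pics/s13.png

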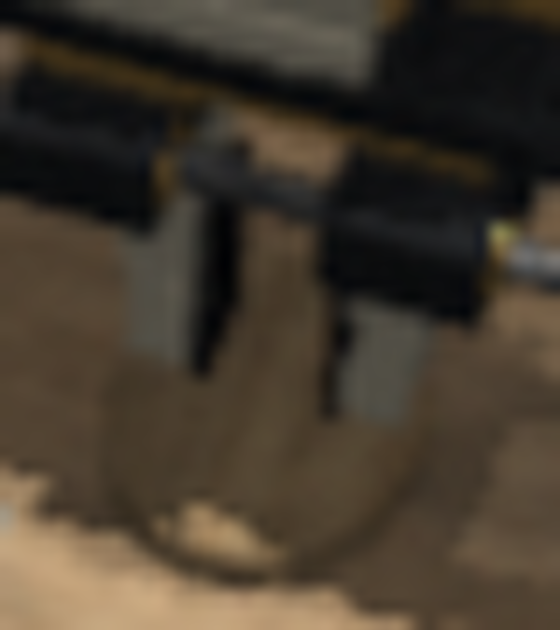

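The fingers closed to 22 mm without catching the pad, and the pad has not moved. In the picture the tips sit about 17 mm higher than the TCP reading says, so I'll reopen and feel downward gently.

```bash
python3 -m creep '{"jaw":[-0.68,-0.68,-0.68,-0.68,-0.68,-0.68,-0.68,-0.68,-0.68,-0.68],"translation":[[0,0,0],[0,0,0],[0,0,0],[0,0,0],[0,0,0],[0,0,0],[0,0,0],[0.001,0,0],[0.001,0,0],[0.001,0,0]],"roll":[0,0,0,0,0,0,0,0,0,0]}' 12; python3 -c "
from h import *
to(.556,-.2345,.005,96)
snap('scene','s14.png',(270,155,330,205),10)"
```

```text
time_s: 21.2
tcp_pos: [0.5561, -0.2345, 0.0017]
eef_rot: [-20.0, 90.0, 165.9]
contact_force: [0.8, -0.1, -0.6]
gripper_width: 0.0737
t 21.2 tcp [ 0.5561 -0.2345  0.0017] jawyaw -84.03 toolx [-0.  0. -1.] F [ 0.8 -0.1 -0.6] w 0.0737 j [ -4.3  25.5 -22.   -0.  -42.6 100.3]
world d [-0.0001 -0.      0.0033]  tool d now [-0.0033 -0.      0.0001]  after roll [-0.0033 -0.      0.0001]  roll rad -0.0005
```

View pics/s14.png

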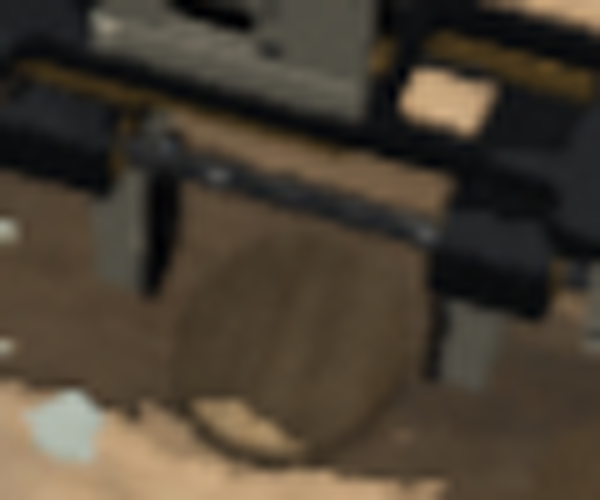

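```bash
python3 -m creep '{"jaw":[-0.68,-0.68,-0.68,-0.68,-0.68,-0.68,-0.68,-0.68,-0.68,-0.68],"translation":[[0.001,0,0],[0.001,0,0],[0.001,0,0],[0.001,0,0],[0.001,0,0],[0.001,0,0],[0.001,0,0],[0.001,0,0],[0,0,0],[0,0,0]],"roll":[0,0,0,0,0,0,0,0,0,0]}' 12; python3 -c "
from h import *
to(.556,-.2345,.005,96)
snap('scene','s15.png',(270,155,330,205),10)"
```

```text
time_s: 22.25
tcp_pos: [0.5561, -0.2345, -0.0062]
eef_rot: [3.9, 90.0, -170.1]
contact_force: [-1.2, -0.1, -0.0]
gripper_width: 0.0734
t 22.25 tcp [ 0.5561 -0.2345 -0.0062] jawyaw -84.03 toolx [-0. -0. -1.] F [-1.2 -0.1 -0. ] w 0.0734 j [ -4.3  26.1 -22.3   0.  -41.6 100.3]
world d [-0.0001  0.      0.0112]  tool d now [-0.0112 -0.      0.0001]  after roll [-0.0112 -0.      0.0001]  roll rad -0.0005
```

View pics/s15.png

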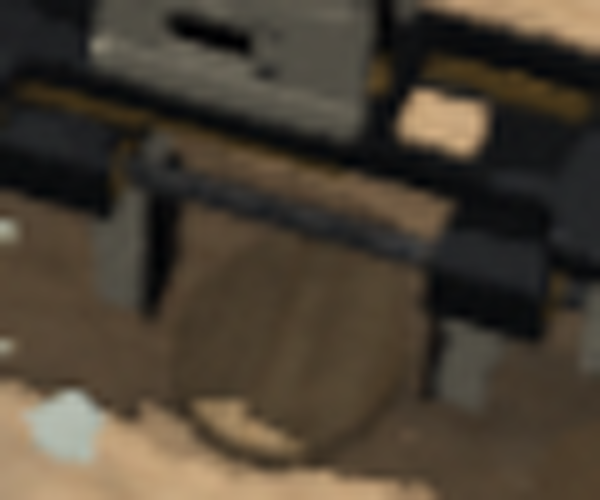

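```bash
python3 -m creep '{"jaw":[-0.68,-0.68,-0.68,-0.68,-0.68,-0.68,-0.68,-0.68,-0.68,-0.68],"translation":[[0.001,0,0],[0.001,0,0],[0.001,0,0],[0.001,0,0],[0.001,0,0],[0.0005,0,0],[0.0005,0,0],[0,0,0],[0,0,0],[0,0,0]],"roll":[0,0,0,0,0,0,0,0,0,0]}' 12; python3 -c "
from h import *
to(.556,-.2345,.005,96)
snap('scene','s16.png',(270,155,330,205),10)"
```

```text
time_s: 23.3
tcp_pos: [0.5561, -0.2345, -0.0121]
eef_rot: [168.9, 90.0, -5.2]
contact_force: [0.8, -0.3, -0.5]
gripper_width: 0.0737
t 23.3 tcp [ 0.5561 -0.2345 -0.0121] jawyaw -84.03 toolx [ 0. -0. -1.] F [ 0.8 -0.3 -0.5] w 0.0737 j [ -4.3  26.5 -22.6   0.  -40.9 100.3]
world d [-0.0001  0.      0.0171]  tool d now [-0.0171 -0.0001  0.0001]  after roll [-0.0171 -0.0001  0.0001]  roll rad -0.0006
```

View pics/s16.png

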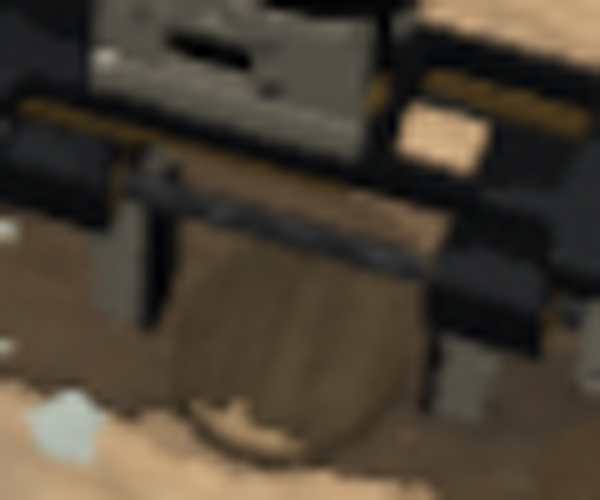

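```bash
python3 -m creep '{"jaw":[-0.68,-0.68,-0.68,-0.68,-0.68,-0.68,-0.68,-0.68,-0.68,-0.68],"translation":[[0.0004,0,0],[0.0004,0,0],[0.0004,0,0],[0.0004,0,0],[0.0004,0,0],[0.0004,0,0],[0.0004,0,0],[0.0004,0,0],[0,0,0],[0,0,0]],"roll":[0,0,0,0,0,0,0,0,0,0]}' 12; python3 -c "
from h import *
to()"
```

```text
time_s: 24.35
tcp_pos: [0.5561, -0.2345, -0.0153]
eef_rot: [-159.9, 90.0, 26.1]
contact_force: [0.8, 0.5, 0.9]
gripper_width: 0.0735
t 24.35 tcp [ 0.5561 -0.2345 -0.0153] jawyaw -84.03 toolx [ 0.  0. -1.] F [0.8 0.5 0.9] w 0.0735 j [ -4.3  26.8 -22.7  -0.  -40.5 100.3]
```

```bash
python3 -m creep '{"jaw":[-0.68,-0.68,-0.68,-0.68,-0.68,-0.68,-0.68,-0.68,-0.68,-0.68],"translation":[[0.0003,0,0],[0.0003,0,0],[0.0003,0,0],[0.0003,0,0],[0.0003,0,0],[0.0003,0,0],[0,0,0],[0,0,0],[0,0,0],[0,0,0]],"roll":[0,0,0,0,0,0,0,0,0,0]}' 12; python3 -c "
from h import *
to()"
```

```text
time_s: 25.35
tcp_pos: [0.5561, -0.2345, -0.0171]
eef_rot: [160.1, 90.0, -13.9]
contact_force: [-0.7, -0.6, 0.7]
gripper_width: 0.0737
t 25.35 tcp [ 0.5561 -0.2345 -0.0171] jawyaw -84.03 toolx [ 0. -0. -1.] F [-0.7 -0.6  0.7] w 0.0737 j [ -4.3  26.9 -22.8   0.  -40.3 100.3]
```

```bash
python3 -m creep '{"jaw":[-0.68,-0.68,-0.68,-0.68,-0.68,-0.68,-0.68,-0.68,-0.68,-0.68],"translation":[[0.0003,0,0],[0.0003,0,0],[0.0003,0,0],[0.0003,0,0],[0.0003,0,0],[0.0003,0,0],[0.0003,0,0],[0,0,0],[0,0,0],[0,0,0]],"roll":[0,0,0,0,0,0,0,0,0,0]}' 12; python3 -c "
from h import *
to()"
```

```text
time_s: 26.35
tcp_pos: [0.5561, -0.2345, -0.0192]
eef_rot: [122.2, 90.0, -51.8]
contact_force: [0.4, -0.6, -0.2]
gripper_width: 0.0735
t 26.35 tcp [ 0.5561 -0.2345 -0.0192] jawyaw -84.03 toolx [ 0. -0. -1.] F [ 0.4 -0.6 -0.2] w 0.0735 j [ -4.3  27.1 -22.9   0.  -40.  100.3]
```

```bash
python3 -m creep '{"jaw":[-0.68,-0.68,-0.68,-0.68,-0.68,-0.68,-0.68,-0.68,-0.68,-0.68],"translation":[[0.0003,0,0],[0.0003,0,0],[0.0003,0,0],[0.0003,0,0],[0.0003,0,0],[0,0,0],[0,0,0],[0,0,0],[0,0,0],[0,0,0]],"roll":[0,0,0,0,0,0,0,0,0,0]}' 12; python3 -c "
from h import *
to()
snap('scene','s17.png',(270,155,330,205),10)"
```

```text
time_s: 27.35
tcp_pos: [0.5561, -0.2345, -0.0203]
eef_rot: [135.4, 90.0, -38.6]
contact_force: [-1.6, 1.7, 5.9]
gripper_width: 0.0735
t 27.35 tcp [ 0.5561 -0.2345 -0.0203] jawyaw -84.02 toolx [ 0. -0. -1.] F [-1.6  1.7  5.9] w 0.0735 j [ -4.3  27.2 -22.9   0.  -39.9 100.3]
```

View pics/s17.png

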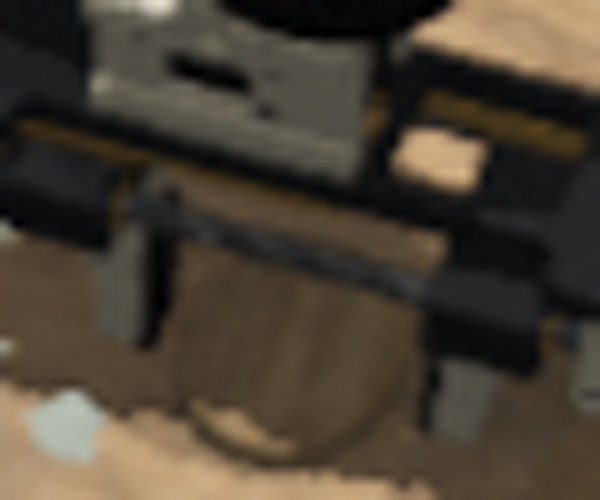

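```bash
python3 -c "
from m import *
print(at(s,299.0,193.9,0))"; python3 -m creep '{"jaw":[-0.68,-0.68,-0.68,-0.68,-0.5,-0.4,-0.2,0.2,0.2,0.2],"translation":[[-0.002,0,0],[-0.002,0,0],[-0.001,0,0],[0,0,0],[0,0,0],[0,0,0],[0,0,0],[0,0,0],[0,0,0],[0,0,0]],"roll":[0,0,0,0,0,0,0,0,0,0]}' 12; python3 -c "
from h import *
to(.40,-.2,.03,92.3)"
```

```text
[ 0.54526459 -0.24004294  0.        ]
time_s: 28.4
tcp_pos: [0.5561, -0.2345, -0.0158]
eef_rot: [3.8, 90.0, -170.2]
contact_force: [-0.6, -0.1, -0.2]
gripper_width: 0.0579
t 28.4 tcp [ 0.5561 -0.2345 -0.0158] jawyaw -84.03 toolx [-0. -0. -1.] F [-0.6 -0.1 -0.2] w 0.0579 j [ -4.3  26.8 -22.7   0.  -40.5 100.3]
world d [-0.1561  0.0345  0.0458]  tool d now [-0.0458 -0.0506  0.1517]  after roll [-0.0458 -0.0408  0.1546]  roll rad 0.0641
```

```bash
python3 -m creep '{"jaw":[0.2,0.2,0.2,0.2,0.2,0.2,0.2,0.2,0.2,0.2],"translation":[[-0.006,0,0],[-0.012,0,0],[-0.014,0,0],[-0.014,0,0],[0,-0.001,0.01],[0,-0.002,0.02],[0,-0.002,0.025],[0,-0.003,0.025],[0,-0.003,0.025],[0,-0.002,0.015]],"roll":[0,0,0,0,0,0,0,0,0,0]}' 12; python3 -c "
from h import *
to(.4405,-.0473,.03,92.3)
snap('scene','s18.png',(200,110,340,230),5)"
```

```text
time_s: 29.4
tcp_pos: [0.4328, -0.2339, 0.0304]
eef_rot: [-45.2, 90.0, 140.7]
contact_force: [-0.7, -0.1, -0.4]
gripper_width: 0.0581
t 29.4 tcp [ 0.4328 -0.2339  0.0304] jawyaw -84.07 toolx [-0.001  0.    -1.   ] F [-0.7 -0.1 -0.4] w 0.0581 j [ -5.5  14.6 -34.8  -0.  -40.7 101.4]
world d [ 0.0077  0.1866 -0.0004]  tool d now [ 0.0004 -0.1848 -0.0269]  after roll [ 0.0004 -0.1861 -0.0152]  roll rad 0.0634
```

View pics/s18.png

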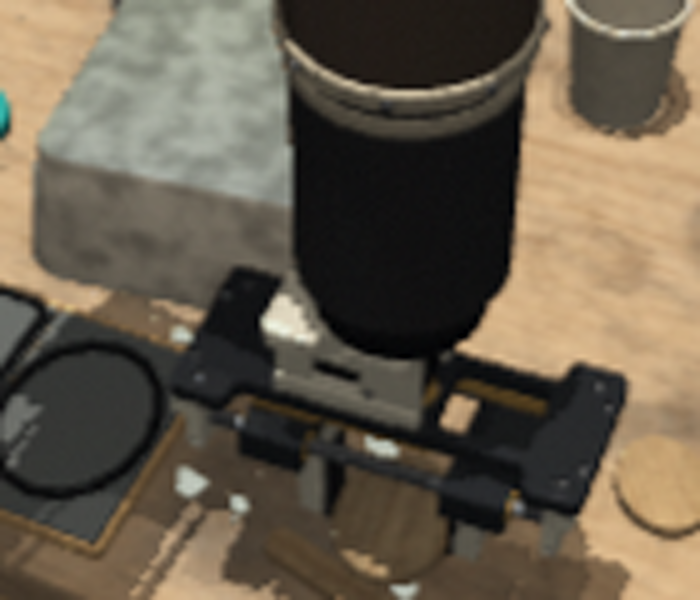

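```bash
python3 -m creep '{"jaw":[0.2,0.2,0.2,0.2,0.2,0.2,0.2,0.2,0.2,0.2],"translation":[[0,0,0],[0,-0.012,-0.0015],[0,-0.023,-0.002],[0,-0.026,-0.002],[0,-0.026,-0.002],[0,-0.026,-0.002],[0,-0.026,-0.002],[0,-0.026,-0.002],[0,-0.015,-0.0015],[0,-0.006,0]],"roll":[0.063,0,0,0,0,0,0,0,0,0]}' 12; python3 -c "
from h import *
to(.4405,-.0473,-.004,92.3)
snap('scene','s19.png',(170,130,270,230),6)
snap('top','t19.png',(110,180,240,250),6)"
```

```text
time_s: 30.45
tcp_pos: [0.4432, -0.0458, 0.0305]
eef_rot: [-164.3, 90.0, 18.2]
contact_force: [-0.8, -0.8, -0.2]
gripper_width: 0.0581
t 30.45 tcp [ 0.4432 -0.0458  0.0305] jawyaw -87.46 toolx [ 0.001  0.    -1.   ] F [-0.8 -0.8 -0.2] w 0.0581 j [ 19.6  10.6 -40.5   0.  -38.8  72.9]
world d [-0.0027 -0.0015 -0.0345]  tool d now [0.0345 0.0014 0.0028]  after roll [0.0345 0.0014 0.0028]  roll rad 0.0042
```

View pics/s19.png

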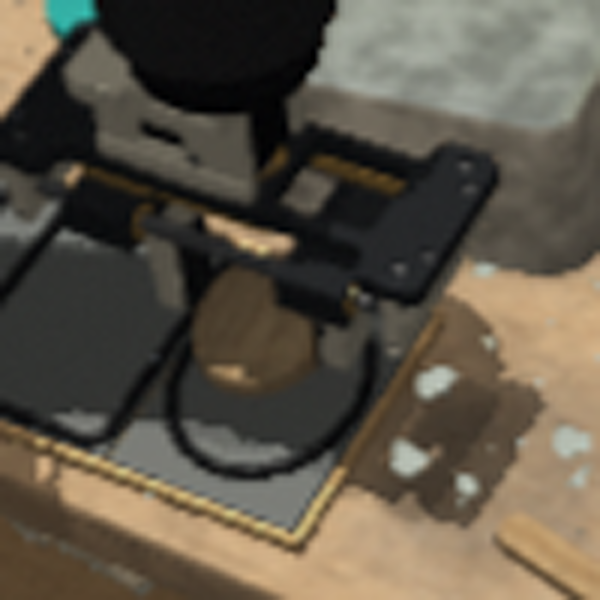

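View pics/t19.png

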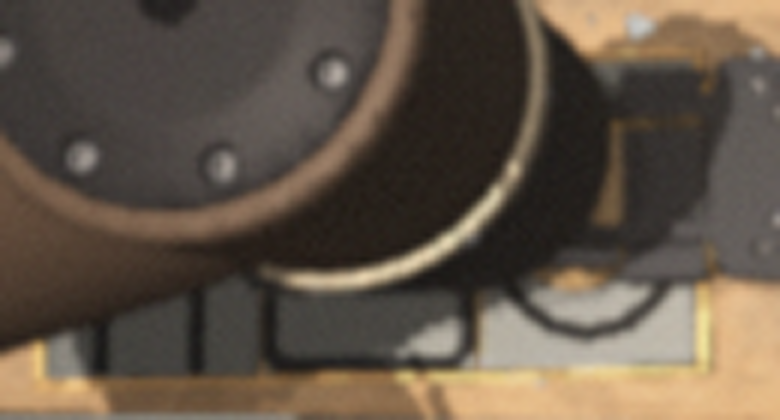

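```bash
python3 -c "
from m import *
np.set_printoptions(precision=4,suppress=True)
g=lambda p:(170+p[0]/6,130+p[1]/6)
for p in ((192,335),(245,380),(225,372),(275,378),(320,345)): print(p,at(s,*g(p),.056))
# predicted ellipse of pad centred at tcp
import math
p=get_state()['tcp_pos']
for dx in (0,.004,-.004):
  q=[]
  for a in np.linspace(0,2*np.pi,13)[:-1]:
    l,w=.0375*math.cos(a),.03*math.sin(a); th=math.radians(2.5)
    u=proj(s,(p[0]+dx+l*math.cos(th)-w*math.sin(th),p[1]+l*math.sin(th)+w*math.cos(th),.056)); q.append(((u[0]-170)*6,(u[1]-130)*6))
  print(dx,np.round(q).astype(int).tolist())
"
```

```text
(192, 335) [ 0.4178 -0.0275  0.056 ]
(245, 380) [ 0.4073 -0.0599  0.056 ]
(225, 372) [ 0.4072 -0.0503  0.056 ]
(275, 378) [ 0.4138 -0.0704  0.056 ]
(320, 345) [ 0.4374 -0.0782  0.056 ]
0 [[304, 248], [268, 245], [230, 260], [200, 287], [187, 321], [193, 353], [219, 373], [256, 376], [295, 361], [325, 332], [337, 298], [329, 267]]
0.004 [[309, 242], [272, 239], [235, 253], [205, 281], [192, 315], [198, 346], [224, 367], [261, 370], [300, 355], [330, 326], [342, 291], [334, 261]]
-0.004 [[299, 255], [263, 252], [225, 266], [195, 294], [181, 328], [188, 360], [214, 380], [251, 383], [291, 368], [320, 339], [333, 304], [325, 274]]
```

```bash
python3 -m creep '{"jaw":[0.2,0.2,0.2,0.2,0.2,0.2,0.2,0.2,0.2,0.2],"translation":[[0.003,0.001,0.001],[0.005,0.0005,0.001],[0.005,0,0.001],[0.006,0,0],[0.006,0,0],[0.005,0,0],[0.003,0,0],[0.0015,0,0],[0,0,0],[0,0,0]],"roll":[0,0,0,0,0,0,0,0,0,0]}' 12; python3 -c "
from h import *
to(.4405,-.0473,-.004,92.3)
snap('scene','s20.png',(170,130,270,230),6)"
```

```text
time_s: 31.55
tcp_pos: [0.4399, -0.0492, -0.0041]
eef_rot: [-179.7, 90.0, 2.6]
contact_force: [-0.4, 0.2, -0.5]
gripper_width: 0.0583
t 31.55 tcp [ 0.4399 -0.0492 -0.0041] jawyaw -87.63 toolx [ 0.  0. -1.] F [-0.4  0.2 -0.5] w 0.0583 j [ 19.3  14.  -42.9   0.  -33.2  73.1]
world d [0.0006 0.0019 0.0001]  tool d now [-0.0001 -0.0018 -0.0006]  after roll [-0.0001 -0.0018 -0.0006]  roll rad 0.0012
```

View pics/s20.png

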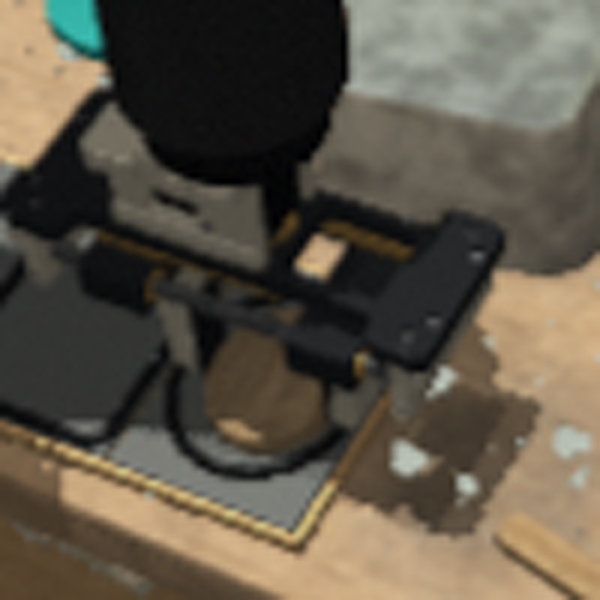

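```bash
python3 -m creep '{"jaw":[0.2,0.2,-0.4,-0.5,-0.6,-0.6,-0.6,-0.6,-0.6,-0.6],"translation":[[0,-0.001,0],[0,0,0],[0,0,0],[0,0,0],[0,0,0],[0,0,0],[-0.005,0,0],[-0.015,0,0],[-0.025,0,0],[-0.025,0,0]],"roll":[0,0,0,0,0,0,0,0,0,0]}' 12; python3 -c "
from h import *
to(.40,-.2366,.06,-11)
snap('scene','s21.png',(170,130,270,230),6)"
```

```text
time_s: 32.6
tcp_pos: [0.4393, -0.0484, 0.0666]
eef_rot: [20.5, 89.9, -157.2]
contact_force: [1.1, 0.6, 0.5]
gripper_width: 0.07
t 32.6 tcp [ 0.4393 -0.0484  0.0666] jawyaw -87.63 toolx [-0.001 -0.    -1.   ] F [1.1 0.6 0.5] w 0.07 j [ 19.4   7.  -38.5   0.  -44.6  72.9]
world d [-0.0393 -0.1882 -0.0066]  tool d now [0.0068 0.1864 0.0471]  after roll [ 0.0068 -0.0027  0.1923]  roll rad -1.3375
```

View pics/s21.png

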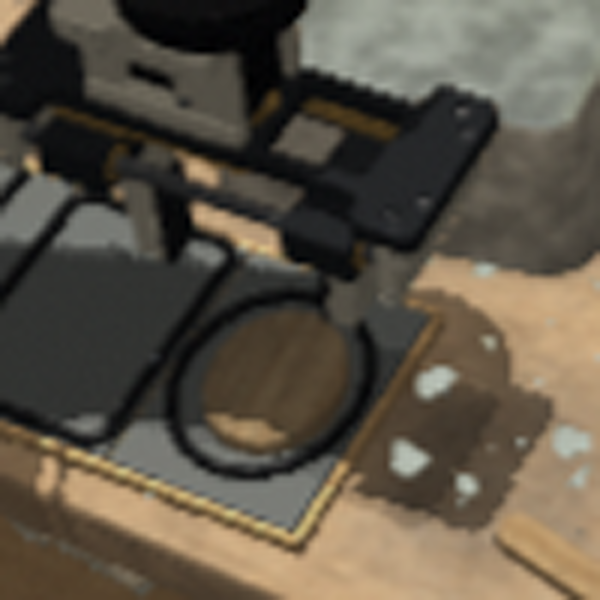

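```bash
python3 -m creep '{"jaw":[-0.4,-0.3,-0.2,-0.2,-0.2,-0.2,-0.2,-0.2,-0.2,-0.2],"translation":[[0,0.037,0.0075],[0.007,0.037,0.0075],[0.009,0.037,0.0075],[0.01,0.037,0.0075],[0.01,0.037,0.0075],[0,0,0],[0,0,0],[0,0,0],[0,0,0],[0,0,0]],"roll":[0,0,0,0,0,0.15,0.15,0.15,0.15,0.15]}' 12; python3 -m creep '{"jaw":[-0.2,-0.2,-0.2,-0.2,-0.2,-0.2,-0.2,-0.2,-0.2,-0.2],"translation":[[0,0,0],[0,0,0],[0,0,0],[0,0,0],[0,0,0],[0,0,0],[0,0,0],[0,0,0],[0,0,0],[0,0,0]],"roll":[0.15,0.15,0.15,0.15,0.15,0.15,0.15,0,0,0]}' 12; python3 -c "
from h import *
to(.409,-.2366,.03,-11)
snap('scene','s22.png',(230,160,350,260),6)
snap('top','t22.png',(240,170,380,260),5.5)"
```

```text
time_s: 33.65
tcp_pos: [0.4099, -0.2347, 0.03]
eef_rot: [-152.1, 90.0, -13.1]
contact_force: [-0.8, 0.4, 0.6]
gripper_width: 0.0526
time_s: 34.65
tcp_pos: [0.41, -0.2346, 0.0299]
eef_rot: [-98.0, 90.0, -18.6]
contact_force: [-0.3, 0.1, -1.3]
gripper_width: 0.0524
t 34.65 tcp [ 0.41   -0.2346  0.0299] jawyaw 169.43 toolx [ 0. -0. -1.] F [-0.3  0.1 -1.3] w 0.0524 j [ -5.8  13.  -37.3   0.  -39.7  -4.7]
world d [-0.001  -0.002   0.0001]  tool d now [-0.0001  0.0006 -0.0021]  after roll [-0.0001  0.0006 -0.0021]  roll rad 0.0075
```

View pics/s22.png

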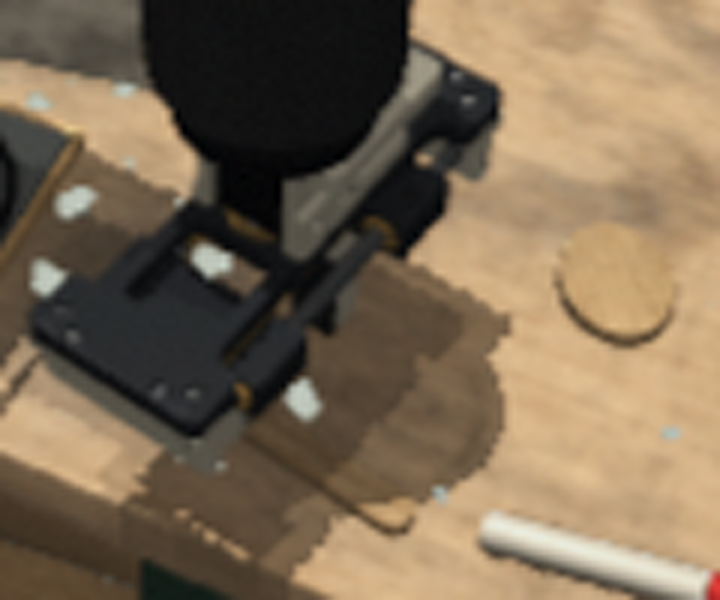

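View pics/t22.png

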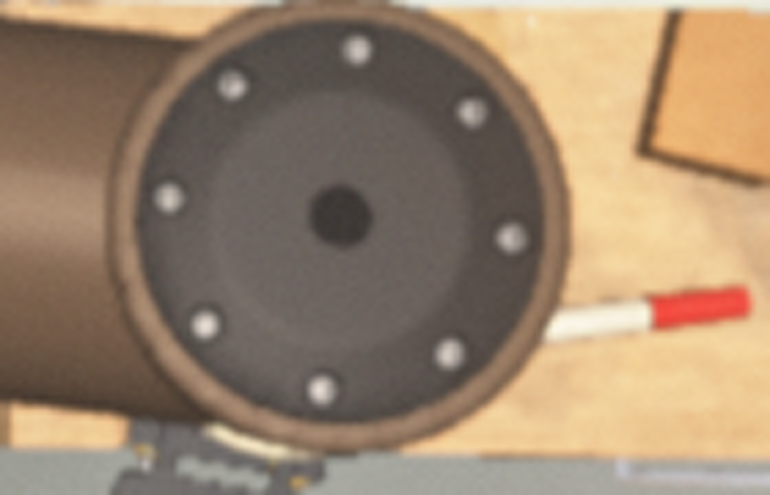

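```bash
python3 -m creep '{"jaw":[-0.2,-0.2,-0.2,-0.2,-0.2,-0.2,-0.2,-0.2,-0.2,-0.2],"translation":[[0.006,0,-0.002],[0.009,0,0],[0.009,0,0],[0.009,0,0],[0.006,0,0],[0.004,0,0],[0.002,0,0],[0.0012,0,0],[0,0,0],[0,0,0]],"roll":[0,0,0,0,0,0,0,0,0,0]}' 12; python3 -m creep '{"jaw":[0,0.2,0.4,0.6,0.8,0.9,0.9,0.9,0.9,0.9],"translation":[[0,0,0],[0,0,0],[0,0,0],[0,0,0],[0,0,0],[0,0,0],[0,0,0],[0,0,0],[0,0,0],[0,0,0]],"roll":[0,0,0,0,0,0,0,0,0,0]}' 12;python3 -c "
from h import *
to(.4332,.1364,.03,92.3)"
```

```text
time_s: 35.75
tcp_pos: [0.4098, -0.2366, -0.0162]
eef_rot: [-90.0, 90.0, -10.8]
contact_force: [-0.4, 0.4, 0.0]
gripper_width: 0.0527
time_s: 36.75
tcp_pos: [0.4096, -0.2366, -0.0164]
eef_rot: [-94.5, 90.0, -15.3]
contact_force: [0.6, 0.4, 0.8]
gripper_width: 0.0178
t 36.75 tcp [ 0.4096 -0.2366 -0.0164] jawyaw 169.23 toolx [ 0. -0. -1.] F [0.6 0.4 0.8] w 0.0178 j [ -6.1  17.6 -39.7   0.  -32.7  -4.7]
world d [0.0236 0.373  0.0464]  tool d now [-0.0464  0.0465  0.3708]  after roll [-0.0464  0.3717  0.0386]  roll rad 1.3427
```

```bash
python3 -m creep '{"jaw":[0.9,0.9,0.9,0.9,0.9,0.9,0.9,0.9,0.9,0.9],"translation":[[-0.006,0,0],[-0.014,0,0],[-0.02,0,0],[-0.02,0,0],[0,0,0],[0,0,0],[0,0,0],[0,0,0],[0,0,0],[0,0,0]],"roll":[0,0,0,0,0.1,0.14,0.14,0.14,0.14,0.14]}' 12; python3 -m creep '{"jaw":[0.9,0.9,0.9,0.9,0.9,0.9,0.9,0.9,0.9,0.9],"translation":[[0,0,0],[0,0,0],[0,0,0],[0,0,0],[0,0.02,0],[0,0.03,0],[0,0.035,0],[0,0.035,0],[0,0.035,0],[0,0.035,0]],"roll":[0.14,0.14,0.14,0.1227,0,0,0,0,0,0]}' 12;python3 -c "
from h import *
to(.4332,.1364,.045,92.3)"
```

```text
time_s: 37.75
tcp_pos: [0.4095, -0.2366, 0.0439]
eef_rot: [-26.8, 90.0, 6.3]
contact_force: [0.4, 0.1, 0.6]
gripper_width: 0.0177
time_s: 38.75
tcp_pos: [0.4017, -0.0454, 0.044]
eef_rot: [16.3, 90.0, 18.6]
contact_force: [0.9, 0.3, 0.2]
gripper_width: 0.0176
t 38.75 tcp [ 0.4017 -0.0454  0.044 ] jawyaw 92.29 toolx [ 0.001  0.    -1.   ] F [0.9 0.3 0.2] w 0.0176 j [  21.9    5.5  -44.5    0.   -40.  -109.6]
world d [0.0315 0.1818 0.001 ]  tool d now [-0.0009  0.1804  0.0387]  after roll [-0.0009  0.1804  0.0388]  roll rad -0.0002
```

```bash
python3 -m creep '{"jaw":[0.9,0.9,0.9,0.9,0.9,0.9,0.9,0.9,0.9,0.9],"translation":[[0,0.03,0.006],[0,0.03,0.006],[0,0.03,0.006],[0,0.03,0.006],[0,0.026,0.006],[0,0.02,0.005],[0,0.01,0.0035],[0,0.0035,0],[0,0,0],[0,0,0]],"roll":[0,0,0,0,0,0,0,0,0,0]}' 12; python3 -c "
from h import *
to(.4332,.1364,.015,92.3)
snap('scene','s23.png',(110,100,230,200),6)"
```

```text
time_s: 39.75
tcp_pos: [0.4327, 0.1333, 0.0435]
eef_rot: [-151.5, 90.0, -149.2]
contact_force: [-0.2, -0.6, -0.8]
gripper_width: 0.0177
t 39.75 tcp [0.4327 0.1333 0.0435] jawyaw 92.26 toolx [-0. -0. -1.] F [-0.2 -0.6 -0.8] w 0.0177 j [  42.2   10.1  -38.7   -0.   -41.2 -129.9]
world d [ 0.0005  0.0031 -0.0285]  tool d now [0.0285 0.0031 0.0006]  after roll [0.0285 0.0031 0.0006]  roll rad -0.0006
```

View pics/s23.png

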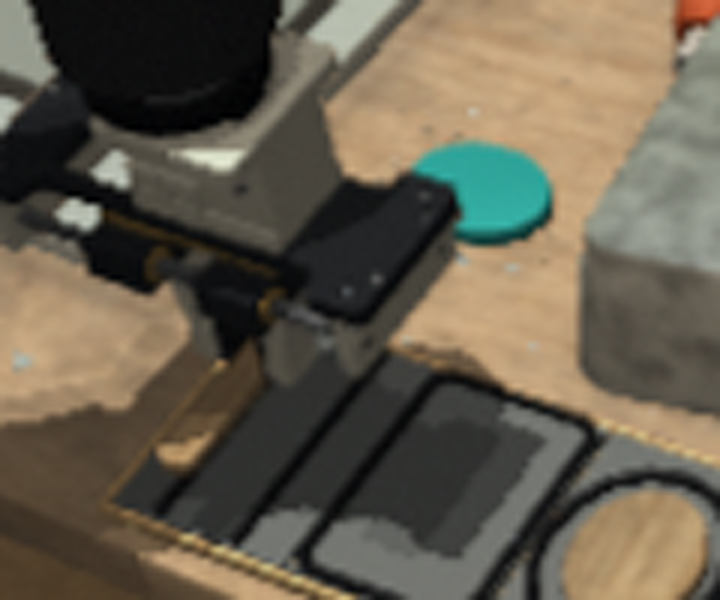

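```bash
python3 -c "
from m import *
np.set_printoptions(precision=4,suppress=True)
print(at(s,*S1((178.75,161.75)),.015),at(t,*T1((152.3,223)),.015))
print(at(s,110+180/6,100+462/6,.068))
"
```

```text
[0.4279 0.1325 0.015 ] [0.4346 0.1378 0.015 ]
[0.3638 0.1215 0.068 ]
```

```bash
python3 -m creep '{"jaw":[0.9,0.9,0.9,0.9,0.9,0.9,0.9,0.9,0.9,0.9],"translation":[[0.005,0.0025,0],[0.009,0,0],[0.009,0,0],[0.009,0,0],[0.007,0,0],[0.005,0,0],[0.002,0,0],[0.0012,0,0],[0,0,0],[0,0,0]],"roll":[0,0,0,0,0,0,0,0,0,0]}' 12; python3 -c "
from h import *
to(.4325,.136,-.0037,92.3)
snap('scene','s24.png',(110,100,230,200),6)"
```

```text
time_s: 40.8
tcp_pos: [0.4333, 0.1368, -0.0034]
eef_rot: [36.7, 90.0, 39.0]
contact_force: [-0.8, -0.2, 0.1]
gripper_width: 0.0179
t 40.8 tcp [ 0.4333  0.1368 -0.0034] jawyaw 92.3 toolx [ 0.  0. -1.] F [-0.8 -0.2  0.1] w 0.0179 j [  42.5   14.8  -41.4    0.   -33.8 -130.2]
world d [-0.0008 -0.0008 -0.0003]  tool d now [ 0.0003 -0.0008 -0.0008]  after roll [ 0.0003 -0.0008 -0.0008]  roll rad 0.0
```

View pics/s24.png

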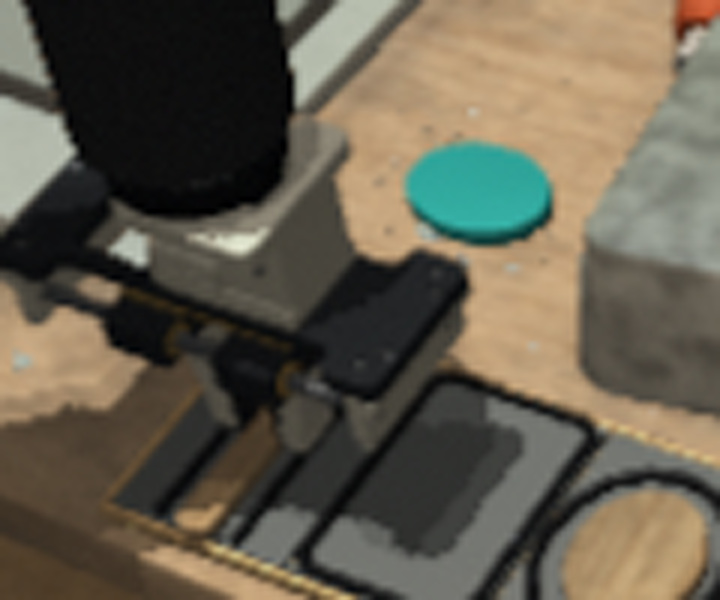

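```bash
python3 -m creep '{"jaw":[0.6,0.4,0.2,0.1,0.1,0.1,0.1,0.1,0.1,0.1],"translation":[[0,0,0],[0,0,0],[0,0,0],[0,0,0],[0,0,0],[0,0,0],[-0.005,0,0],[-0.02,0,0],[-0.03,0,0],[-0.03,0,0]],"roll":[0,0,0,0,0,0,0,0,0,0]}' 12; python3 -c "
from h import *
to(.5295,-.4587,.08,-75.4)
snap('scene','s25.png',(110,100,230,200),6)"
```

```text
time_s: 41.85
tcp_pos: [0.4328, 0.1363, 0.0824]
eef_rot: [-137.0, 89.9, -134.7]
contact_force: [1.2, 0.3, -0.5]
gripper_width: 0.0392
t 41.85 tcp [0.4328 0.1363 0.0824] jawyaw 92.3 toolx [-0.001 -0.001 -1.   ] F [ 1.2  0.3 -0.5] w 0.0392 j [  42.5    6.8  -36.     0.   -47.3 -130.2]
world d [ 0.0967 -0.595  -0.0024]  tool d now [ 0.0028 -0.5984  0.0728]  after roll [ 0.0028 -0.6002 -0.0564]  roll rad -0.2147
```

View pics/s25.png

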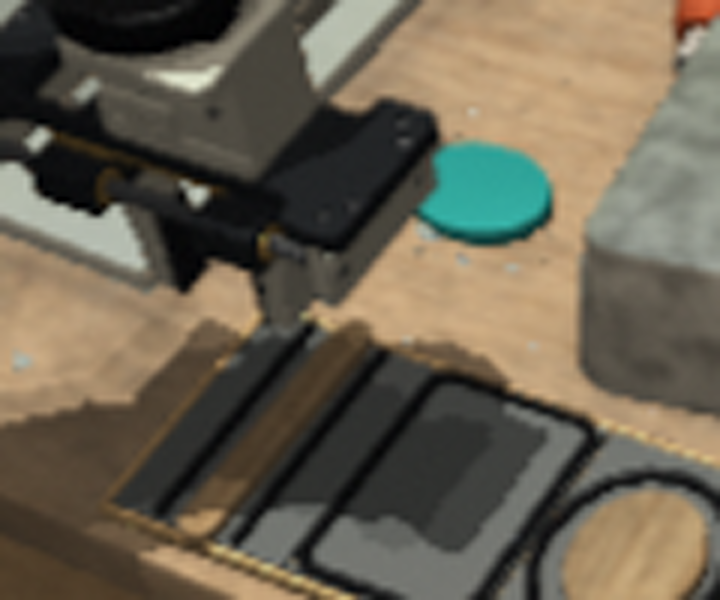

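```bash
python3 -c "
from m import *
np.set_printoptions(precision=3,suppress=True)
f=lambda p:np.array(p)/1.5
print('file end',at(s,*f((613,357)),.01),at(t,*f((600,270)),.01))
print('cyl base',at(s,*f((650,300)),0),at(s,*f((668,312)),0))
print('cyl top s/t',tri(s,f((682,251)),t,f((650,150))))
print('bowl rim left',tri(s,f((655,318)),t,f((631,205))))
print('bowl rim near',at(s,*f((690,350)),.06),at(t,*f((668,243)),.06))
print('bowl rim t left',at(t,*f((631,212)),.06), 'bowl base s',at(s,*f((665,345)),.0))
snap('scene','s26.png',(345,150,505,260),5)
snap('top','t26.png',(340,70,500,210),4.2)
"
```

```text
file end [ 0.534 -0.534  0.01 ] [ 0.539 -0.53   0.01 ]
cyl base [ 0.684 -0.558  0.   ] [ 0.672 -0.592  0.   ]
cyl top s/t (array([ 0.707, -0.574,  0.114]), np.float64(0.0026270785889275353))
bowl rim left (array([ 0.648, -0.58 ,  0.011]), np.float64(0.015877744694802486))
bowl rim near [ 0.564 -0.634  0.06 ] [ 0.575 -0.621  0.06 ]
bowl rim t left [ 0.625 -0.565  0.06 ] bowl base s [ 0.603 -0.603  0.   ]
```

View pics/s26.png

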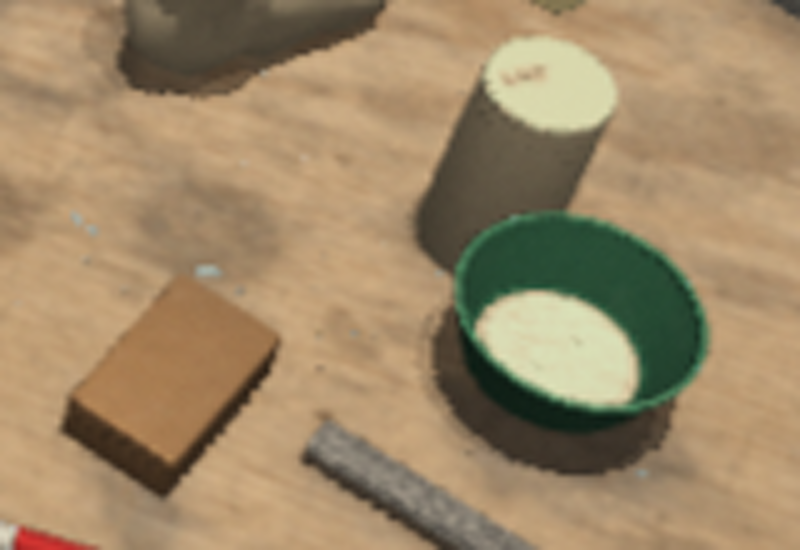

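View pics/t26.png

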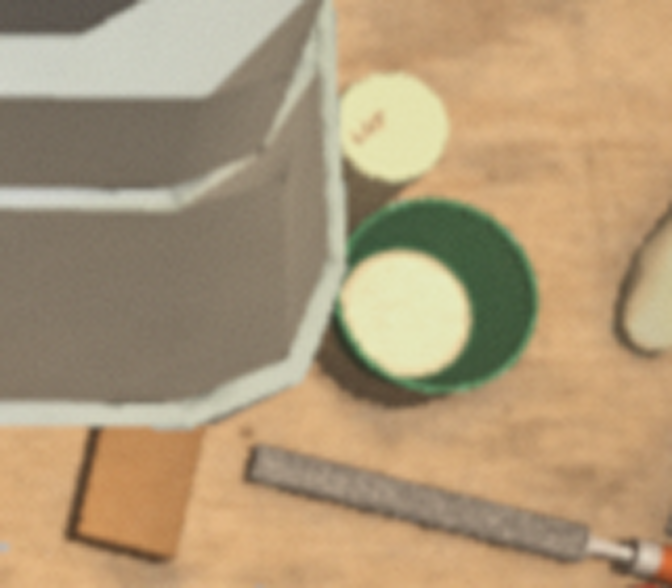

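```bash
python3 -m creep '{"jaw":[-0.3,-0.5,-0.72,-0.72,-0.72,-0.72,-0.72,-0.72,-0.72,-0.72],"translation":[[0,0,0],[0,0,0],[0,-0.03,-0.003],[0,-0.04,-0.004],[0,-0.04,-0.004],[0,-0.04,-0.004],[0,-0.04,-0.004],[0,-0.04,-0.004],[0,-0.04,-0.004],[0,-0.04,-0.004]],"roll":[-0.1,-0.1147,0,0,0,0,0,0,0,0]}' 12; python3 -c "
from h import *
to(.5295,-.4587,.04,-75.4)"
```

```text
time_s: 43.0
tcp_pos: [0.4806, -0.1728, 0.0805]
eef_rot: [158.9, 89.9, 173.5]
contact_force: [0.7, 0.8, -1.6]
gripper_width: 0.0753
t 43.0 tcp [ 0.4806 -0.1728  0.0805] jawyaw 104.59 toolx [-0.001  0.    -1.   ] F [ 0.7  0.8 -1.6] w 0.0753 j [  2.3  12.2 -29.4  -0.  -48.5 -77.7]
world d [ 0.0489 -0.2859 -0.0405]  tool d now [ 0.0404 -0.289  -0.0246]  after roll [ 0.0404 -0.289  -0.0247]  roll rad -0.0002
```

```bash
python3 -m creep '{"jaw":[-0.72,-0.72,-0.72,-0.72,-0.72,-0.72,-0.72,-0.72,-0.72,-0.72],"translation":[[0,-0.038,-0.003],[0,-0.038,-0.003],[0,-0.038,-0.003],[0,-0.038,-0.003],[0.005,-0.036,-0.003],[0.008,-0.034,-0.003],[0.01,-0.03,-0.003],[0.01,-0.02,-0.003],[0.007,-0.01,0],[0,-0.004,0]],"roll":[0,0,0,0,0,0,0,0,0,0]}' 12; python3 -c "
from h import *
to(.5295,-.4587,.04,-75.4)
snap('scene','s27.png',(320,130,450,240),5.4)"
```

```text
time_s: 44.0
tcp_pos: [0.5288, -0.454, 0.0388]
eef_rot: [135.0, 89.8, 149.5]
contact_force: [0.3, 0.7, 0.0]
gripper_width: 0.0754
t 44.0 tcp [ 0.5288 -0.454   0.0388] jawyaw 104.52 toolx [-0.003  0.002 -1.   ] F [0.3 0.7 0. ] w 0.0754 j [-24.7  30.2  -7.1  -0.  -52.9 -50.8]
world d [ 0.0007 -0.0047  0.0012]  tool d now [-0.0012 -0.0048 -0.0005]  after roll [-0.0012 -0.0048 -0.0005]  roll rad -0.0013
```

View pics/s27.png

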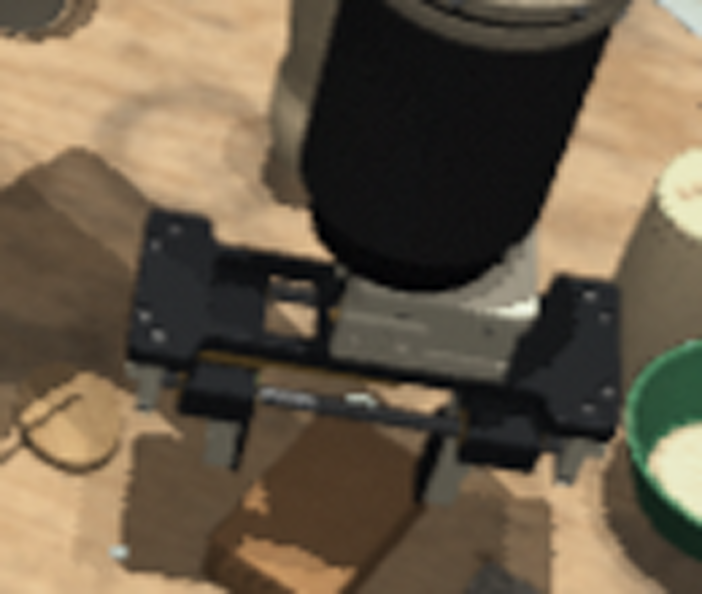

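```bash
python3 -m creep '{"jaw":[-0.72,-0.72,-0.72,-0.72,-0.72,-0.72,-0.72,-0.72,-0.72,-0.72],"translation":[[0.002,-0.002,0],[0.004,-0.002,0],[0.005,-0.001,0],[0.005,0,0],[0.004,0,0],[0.002,0,0],[0,0,0],[0,0,0],[0,0,0],[0,0,0]],"roll":[0,0,0,0,0,0,0,0,0,0]}' 12; python3 -c "
from h import *
to(.5295,-.4587,-.008,-75.4)
snap('scene','s28.png',(340,170,430,250),8)"
```

```text
time_s: 45.05
tcp_pos: [0.5315, -0.4589, 0.0196]
eef_rot: [-48.3, 90.0, -33.7]
contact_force: [0.8, -0.3, 0.2]
gripper_width: 0.0748
t 45.05 tcp [ 0.5315 -0.4589  0.0196] jawyaw 104.6 toolx [ 0. -0. -1.] F [ 0.8 -0.3  0.2] w 0.0748 j [-25.   31.7  -7.5   0.  -50.8 -50.4]
world d [-0.002   0.0002 -0.0276]  tool d now [ 0.0276  0.0007 -0.0018]  after roll [ 0.0276  0.0007 -0.0018]  roll rad -0.0
```

View pics/s28.png

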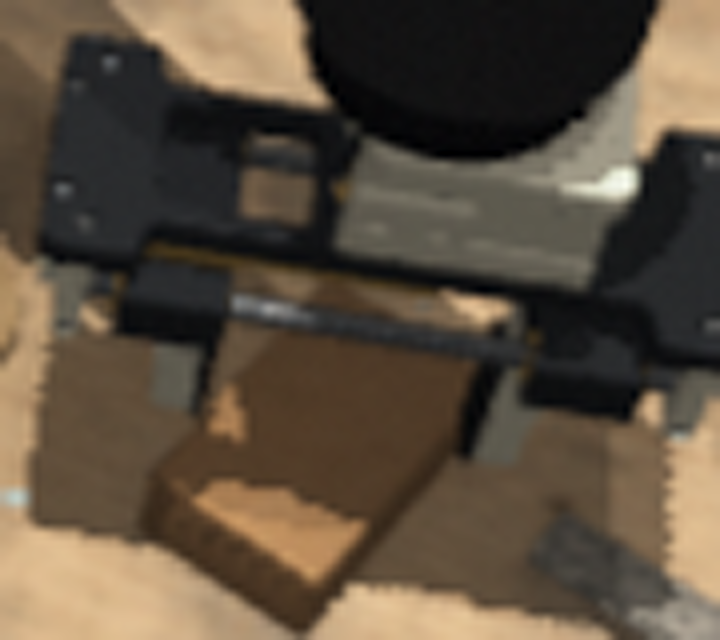

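```bash
python3 -c "
from m import *
np.set_printoptions(precision=4,suppress=True)
g=lambda p:(340+p[0]/8,170+p[1]/8)
c=np.array([.5261,-.4595]); l=np.array([.967,.252]); w=np.array([-.252,.967])
for p in ((200,408),(466,457),(178,410),(490,462)):
  q=at(s,*g(p),.0398)[:2]-c; print(p,q@l,q@w)
for p in ((150,485),(305,585),(222,400),(412,455)):
  q=at(s,*g(p),.034)[:2]-c; print('block',p,q@l,q@w)
"
```

```text
(200, 408) -0.004824709835691057 0.03523248028670353
(466, 457) -0.005782686756201665 -0.04307780761941939
(178, 410) -0.006951318486659865 0.04159005560939188
(490, 462) -0.0060765631094833635 -0.05006696621469558
block (150, 485) -0.0315919525746712 0.04675758351652526
block (305, 585) -0.05681051317004286 -0.0004475332112108275
block (222, 400) 0.0037331585801175736 0.028456530770423843
block (412, 455) -0.004271163844863379 -0.028413244351589064
```

```bash
python3 -m creep '{"jaw":[-0.72,-0.72,-0.72,-0.72,-0.72,-0.72,-0.72,-0.72,-0.72,-0.72],"translation":[[0,0.002,-0.002],[0,0.001,-0.001],[0.004,0,0],[0.005,0,0],[0.006,0,0],[0.006,0,0],[0.004,0,0],[0.0018,0,0],[0,0,0],[0,0,0]],"roll":[0,0,0,0,0,0,0,0,0,0]}' 20; python3 -c "
from h import *
to()"
python3 -m creep '{"jaw":[-0.6,-0.5,-0.4,-0.3,-0.2,-0.1,0,0.1,0.1,0.1],"translation":[[0,0,0],[0,0,0],[0,0,0],[0,0,0],[0,0,0],[0,0,0],[0,0,0],[0,0,0],[0,0,0],[0,0,0]],"roll":[0,0,0,0,0,0,0,0,0,0]}' 20; python3 -c "
from h import *
to(.45,-.25,.04,92.3)"
```

```text
time_s: 46.1
tcp_pos: [0.5276, -0.4566, -0.0076]
eef_rot: [127.4, 90.0, 142.0]
contact_force: [0.9, 0.6, -0.2]
gripper_width: 0.0751
t 46.1 tcp [ 0.5276 -0.4566 -0.0076] jawyaw 104.6 toolx [-0.  0. -1.] F [ 0.9  0.6 -0.2] w 0.0751 j [-24.9  33.   -9.2  -0.  -47.7 -50.5]
time_s: 47.1
tcp_pos: [0.5277, -0.4567, -0.0074]
eef_rot: [-144.5, 90.0, -129.9]
contact_force: [0.1, 0.3, -1.1]
gripper_width: 0.0729
t 47.1 tcp [ 0.5277 -0.4567 -0.0074] jawyaw 104.6 toolx [-0. -0. -1.] F [ 0.1  0.3 -1.1] w 0.0729 j [-24.9  33.   -9.2   0.  -47.7 -50.5]
world d [-0.0777  0.2067  0.0474]  tool d now [-0.0474  0.2196 -0.0231]  after roll [-0.0474  0.2096 -0.0693]  roll rad 0.2147
```

```bash
python3 -c "
from h import *
to()
snap('scene','s29.png',(340,170,430,250),8)"
```

```text
t 47.1 tcp [ 0.5277 -0.4567 -0.0074] jawyaw 104.6 toolx [-0. -0. -1.] F [ 0.1  0.3 -1.1] w 0.0729 j [-24.9  33.   -9.2   0.  -47.7 -50.5]
```

View pics/s29.png

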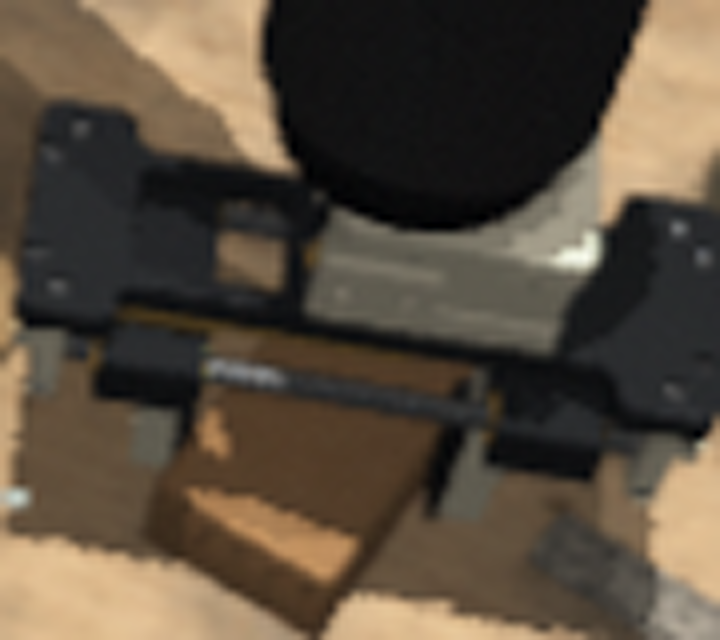

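The jaws stopped at 73 mm. I had the sign of the block's yaw wrong: its long axis points to -15°, so the jaws must stand at about 75°, not 104.6°. I'll open, lift and turn.

```bash
python3 -m creep '{"jaw":[-0.72,-0.75,-0.75,-0.75,-0.75,-0.75,-0.75,-0.75,-0.75,-0.75],"translation":[[0,0,0],[0,0,0],[-0.01,0,0],[-0.012,0,0],[-0.012,0,0],[0,0,0],[0,0,0],[0,0,0],[0,0,0],[0,0,0]],"roll":[0,0,0,0,0,0.13,0.13,0.13,0.13,0]}' 20; python3 -c "
from h import *
to(.5295,-.4587,.02,75)
snap('scene','s30.png',(340,170,430,250),8)"
```

```text
time_s: 48.15
tcp_pos: [0.5281, -0.4569, 0.028]
eef_rot: [-13.5, 89.9, -28.8]
contact_force: [-0.3, -0.5, -0.0]
gripper_width: 0.0768
t 48.15 tcp [ 0.5281 -0.4569  0.028 ] jawyaw 74.7 toolx [ 0.001 -0.001 -1.   ] F [-0.3 -0.5 -0. ] w 0.0768 j [-24.9  30.8  -7.7   0.  -51.4 -80.4]
world d [ 0.0014 -0.0018 -0.008 ]  tool d now [ 0.008  -0.0014  0.0018]  after roll [ 0.008  -0.0014  0.0018]  roll rad -0.0052
```

View pics/s30.png

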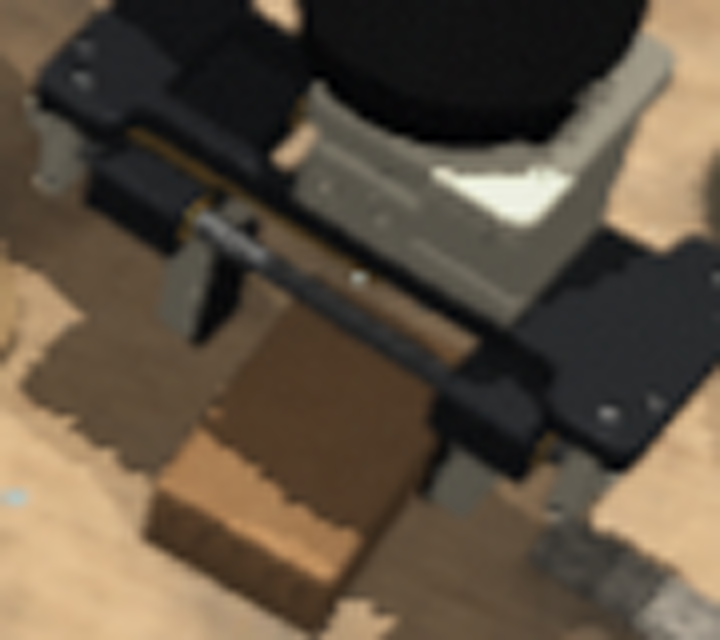

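```bash
python3 -c "
from m import *
np.set_printoptions(precision=4,suppress=True)
g=lambda p:(340+p[0]/8,170+p[1]/8)
c=np.array([.5261,-.4595]); l=np.array([.965,-.262]); w=np.array([.262,.965])
for p in ((200,340),(430,500)):
  q=at(s,*g(p),.0482)[:2]-c; print(p,q@l,q@w)
for p in ((155,488),(325,580),(205,430),(440,430),(295,300)):
  q=at(s,*g(p),.034)[:2]-c; print('block',p,q@l,q@w)
q=at(s,*g((545,545)),.01)[:2]-c; print('file',q@l,q@w)
"
```

```text
(200, 340) -0.006823601436683787 0.04010658690966058
(430, 500) -0.009551623633018215 -0.04236928243234188
block (155, 488) -0.050564771770772066 0.023178506944255092
block (325, 580) -0.043780709508477525 -0.03198891755119078
block (205, 430) -0.023411250693799134 0.024099993871942532
block (440, 430) 0.023706663895505308 -0.028078304717733638
block (295, 300) 0.035244998446738646 0.03128045126733519
file 0.02641823653857149 -0.06893344033353913
```

```bash
python3 -m creep '{"jaw":[-0.75,-0.75,-0.75,-0.75,-0.75,-0.75,-0.75,-0.75,-0.75,-0.75],"translation":[[0,0,0],[0.004,0,0],[0.006,0,0],[0.007,0,0],[0.007,0,0],[0.006,0,0],[0.004,0,0],[0.0016,0,0],[0,0,0],[0,0,0]],"roll":[-0.07,0,0,0,0,0,0,0,0,0]}' 20; python3 -m creep '{"jaw":[-0.6,-0.5,-0.4,-0.3,-0.2,-0.1,0,0.1,0.1,0.1],"translation":[[0,0,0],[0,0,0],[0,0,0],[0,0,0],[0,0,0],[0,0,0],[0,0,0],[0,0,0],[0,0,0],[0,0,0]],"roll":[0,0,0,0,0,0,0,0,0,0]}' 20; python3 -c "
from h import *
to(.437,-.25,.05,92.3)"
```

```text
time_s: 49.2
tcp_pos: [0.5279, -0.4568, -0.0088]
eef_rot: [-26.5, 90.0, -37.7]
contact_force: [0.1, 1.0, -0.4]
gripper_width: 0.0769
time_s: 50.2
tcp_pos: [0.5278, -0.4567, -0.0089]
eef_rot: [-41.9, 90.0, -53.1]
contact_force: [-0.3, 1.8, 1.9]
gripper_width: 0.06
t 50.2 tcp [ 0.5278 -0.4567 -0.0089] jawyaw 78.82 toolx [ 0. -0. -1.] F [-0.3  1.8  1.9] w 0.06 j [-24.9  33.1  -9.3   0.  -47.6 -76.3]
world d [-0.0908  0.2067  0.0589]  tool d now [-0.0589  0.1852 -0.1291]  after roll [-0.0589  0.2101 -0.0824]  roll rad -0.2352
```

```bash
python3 -m creep '{"jaw":[0.1,0.1,0.1,0.1,0.1,0.1,0.1,0.1,0.1,0.1],"translation":[[-0.005,0,0],[-0.012,0,0],[-0.016,0,0],[-0.016,0,0],[-0.01,0,0],[0,0,0],[0,0,0],[0,0.01,-0.004],[0,0.022,-0.009],[0,0.028,-0.011]],"roll":[0,0,0,0,0,-0.1175,-0.1175,0,0,0]}' 20; python3 -m creep '{"jaw":[0.1,0.1,0.1,0.1,0.1,0.1,0.1,0.1,0.1,0.1],"translation":[[0,0.03,-0.012],[0,0.03,-0.012],[0,0.03,-0.012],[0,0.03,-0.012],[0,0.03,-0.01],[0,0.03,-0.002],[0,0.03,-0.002],[0,0.025,0],[0,0.015,0],[0,0.005,0]],"roll":[0,0,0,0,0,0,0,0,0,0]}' 20; python3 -c "
from h import *
to(.437,.0445,.05,92.3)
snap('scene','s31.png',(200,100,350,230),5)"
```

```text
time_s: 51.2
tcp_pos: [0.5008, -0.3971, 0.05]
eef_rot: [-22.6, 90.0, -20.6]
contact_force: [-0.4, 1.5, -0.9]
gripper_width: 0.0599
time_s: 52.2
tcp_pos: [0.4289, -0.1439, 0.0506]
eef_rot: [10.8, 89.9, 13.0]
contact_force: [-0.4, -0.1, -0.1]
gripper_width: 0.0597
t 52.2 tcp [ 0.4289 -0.1439  0.0506] jawyaw 92.22 toolx [ 0.001  0.    -1.   ] F [-0.4 -0.1 -0.1] w 0.0597 j [  6.5   9.3 -38.4  -0.  -42.2 -94.3]
world d [ 0.0081  0.1884 -0.0006]  tool d now [0.0006 0.188  0.0154]  after roll [0.0006 0.1879 0.0156]  roll rad -0.0014
```

View pics/s31.png

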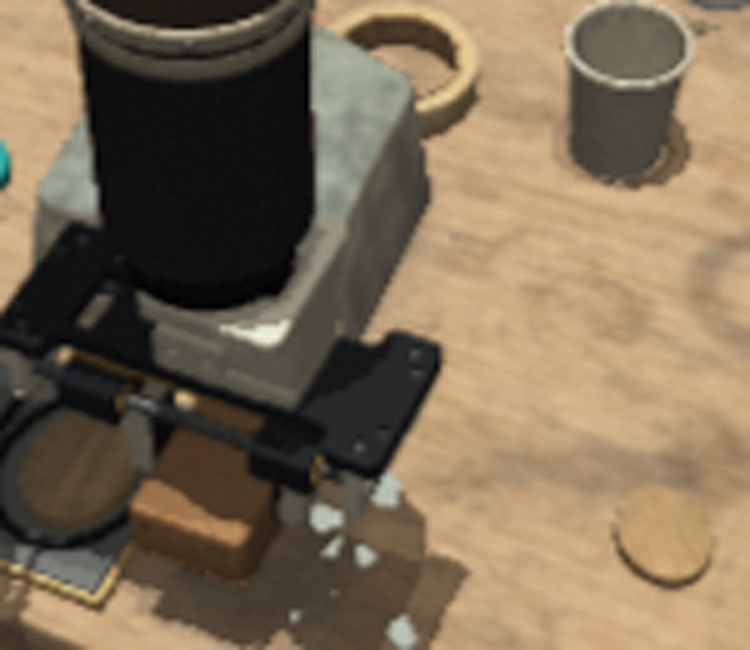

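```bash
python3 -c "
from m import *
np.set_printoptions(precision=4,suppress=True)
g=lambda p:(200+p[0]/5,100+p[1]/5)
for p in ((135,508),(240,545),(190,527)): print(at(s,*g(p),.0935))
print(get_state()['tcp_pos'])
"
python3 -m creep '{"jaw":[0.1,0.1,0.1,0.1,0.1,0.1,0.1,0.1,0.1,0.1],"translation":[[0,0.01,0.002],[0,0.025,0.003],[0,0.03,0.003],[0,0.03,0.003],[0,0.03,0.002],[0,0.03,0.002],[0,0.02,0],[0,0.01,0],[0,0.003,0],[0,0,0]],"roll":[0,0,0,0,0,0,0,0,0,0]}' 20; python3 -c "
from h import *
to(.437,.0445,.0025,92.3)
snap('scene','s32.png',(140,110,270,220),5.5)"
```

```text
[ 0.38   -0.1252  0.0935]
[ 0.3834 -0.1794  0.0935]
[ 0.382  -0.1536  0.0935]
[ 0.429  -0.1441  0.0505]
time_s: 53.25
tcp_pos: [0.4366, 0.0429, 0.0499]
eef_rot: [-152.3, 90.0, -150.0]
contact_force: [-1.2, -0.2, -0.5]
gripper_width: 0.0598
t 53.25 tcp [0.4366 0.0429 0.0499] jawyaw 92.26 toolx [-0. -0. -1.] F [-1.2 -0.2 -0.5] w 0.0598 j [  31.5    8.2  -40.    -0.   -41.8 -119.3]
world d [ 0.0004  0.0016 -0.0474]  tool d now [0.0474 0.0016 0.0004]  after roll [0.0474 0.0016 0.0004]  roll rad -0.0006
```

View pics/s32.png

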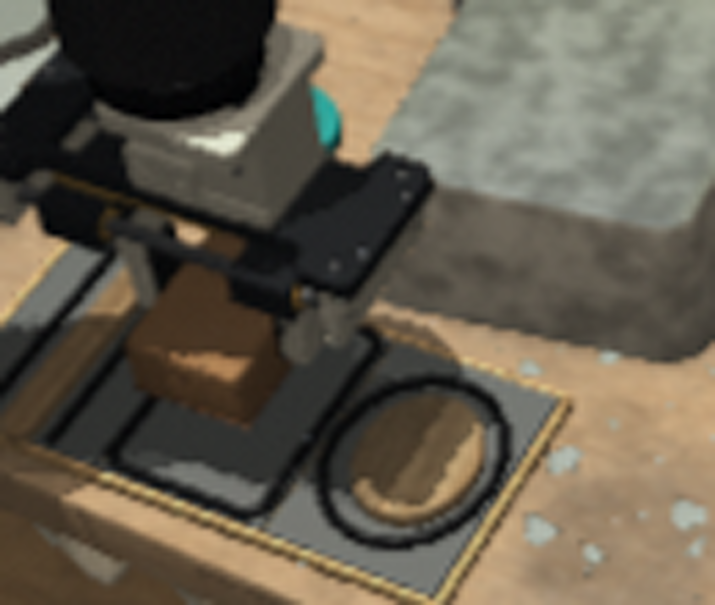

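```bash
python3 -m creep '{"jaw":[0.1,0.1,0.1,0.1,0.1,0.1,0.1,0.1,0.1,0.1],"translation":[[0.004,0.001,-0.0035],[0.008,0,0],[0.009,0,0],[0.009,0,0],[0.006,0,0],[0.003,0,0],[0.001,0,0],[0,0,0],[0,0,0],[0,0,0]],"roll":[0,0,0,0,0,0,0,0,0,0]}' 20; python3 -c "
from h import *
to(.4335,.044,.0025,92.3)
snap('scene','s33.png',(140,130,230,220),6.5)
snap('top','t33.png',(110,180,240,250),6)"
```

```text
time_s: 54.3
tcp_pos: [0.4334, 0.0441, 0.0103]
eef_rot: [27.9, 90.0, 30.2]
contact_force: [0.2, 0.7, -0.0]
gripper_width: 0.0599
t 54.3 tcp [0.4334 0.0441 0.0103] jawyaw 92.29 toolx [ 0.001  0.    -1.   ] F [ 0.2  0.7 -0. ] w 0.0599 j [  31.9   11.8  -42.9    0.   -35.2 -119.7]
world d [ 0.0001 -0.0001 -0.0078]  tool d now [ 0.0078 -0.0001  0.0001]  after roll [ 0.0078 -0.0001  0.0001]  roll rad -0.0003
```

View pics/s33.png

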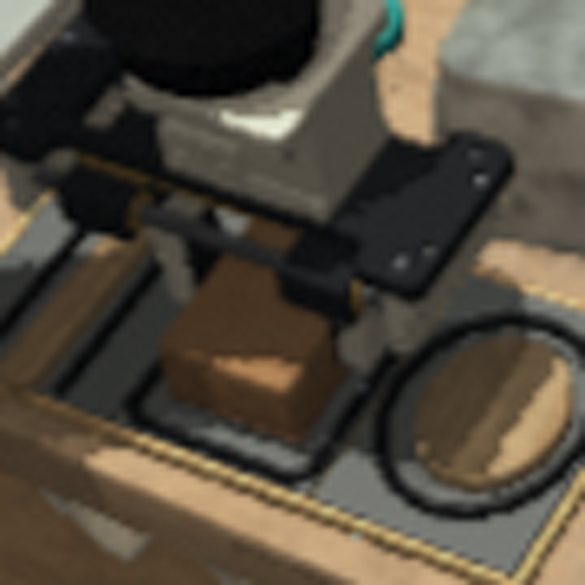

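View pics/t33.png

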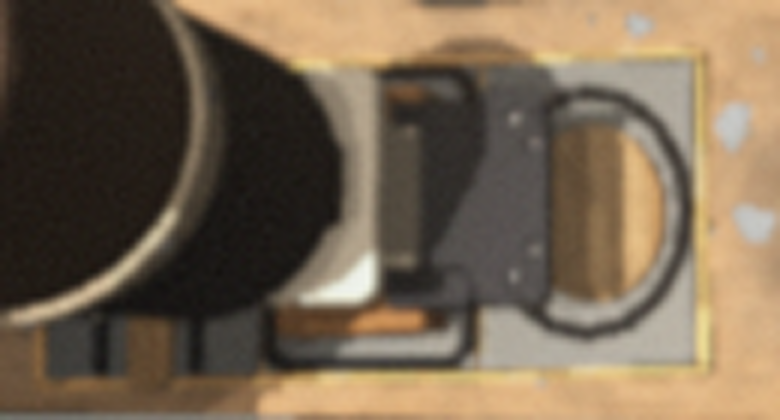

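```bash
python3 -c "
from m import *
np.set_printoptions(precision=4,suppress=True)
for p in ((405,85),(360,330),(445,320)): print('blk top',at(t,*T1(p),.053))
for p in ((370,86),(370,355),(279,220),(463,220)): print('pocket',at(t,*T1(p),.012))
g=lambda p:(140+p[0]/6.5,130+p[1]/6.5)
for p in ((165,348),(280,392),(222,370)): print('blk s',at(s,*g(p),.053))
for p in ((170,435),(290,470)): print('blk bottom s',at(s,*g(p),.019))
print('pocket s',at(s,*g((145,400)),.012),at(s,*g((295,465)),.012))
for p in ((312,120),(205,265),(435,155),(325,310)): print('pocket corner s1',at(s,*S1(p),.012))
snap('top','t34.png',(150,185,195,245),10)"
```

```text
blk top [0.4892 0.0241 0.053 ]
blk top [0.3905 0.0369 0.053 ]
blk top [0.395  0.0031 0.053 ]
pocket [0.4945 0.0499 0.012 ]
pocket [0.3813 0.0436 0.012 ]
pocket [0.437  0.0852 0.012 ]
pocket [0.4382 0.0074 0.012 ]
blk s [0.3841 0.0612 0.053 ]
blk s [0.386  0.0088 0.053 ]
blk s [0.385 0.035 0.053]
blk bottom s [0.3685 0.0551 0.019 ]
blk bottom s [0.3754 0.003  0.019 ]
pocket s [0.3825 0.0785 0.012 ] [0.3823 0.0064 0.012 ]
pocket corner s1 [0.4877 0.0867 0.012 ]
pocket corner s1 [0.3776 0.0804 0.012 ]
pocket corner s1 [0.4965 0.0129 0.012 ]
pocket corner s1 [0.3813 0.0081 0.012 ]
```

View pics/t34.png

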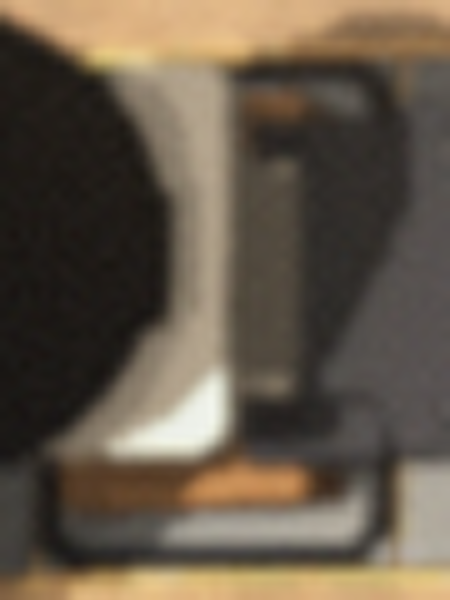

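```bash
python3 -c "
from m import *
np.set_printoptions(precision=4,suppress=True)
snap('scene','s35.png',(155,175,205,210),15)
# predicted block corners if centred at TCP+(.003,0), yaw 2.3
import math
for y0 in (.044,.038):
 for zz in (.0192,.0532):
  o=[]
  for dl,dw in ((-.05,.031),(-.05,-.031),(.05,-.031)):
    th=math.radians(2.3); u=proj(s,(.436+dl*math.cos(th)-dw*math.sin(th),y0+dl*math.sin(th)+dw*math.cos(th),zz)); o.append(((u[0]-155)*15,(u[1]-175)*15))
  print(y0,zz,np.round(o).tolist())
"
```

```text
0.044 0.0192 [[136.0, 225.0], [443.0, 342.0], [732.0, -61.0]]
0.044 0.0532 [[100.0, 100.0], [414.0, 219.0], [711.0, -188.0]]
0.038 0.0192 [[164.0, 237.0], [473.0, 355.0], [761.0, -50.0]]
0.038 0.0532 [[130.0, 112.0], [444.0, 232.0], [740.0, -176.0]]
```

View pics/s35.png

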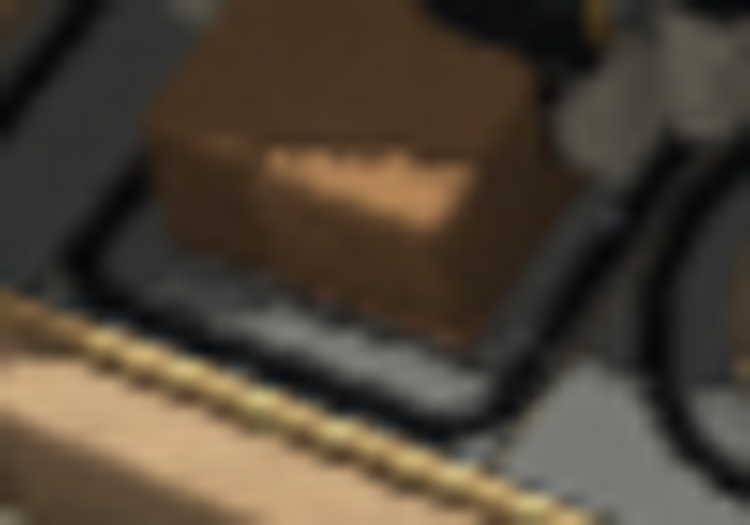

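```bash
python3 -m creep '{"jaw":[0.1,0.1,0.1,0.1,0.1,0.1,0.1,0.1,0.1,0.1],"translation":[[0,0.0025,0],[0,0.002,0],[0,0,0],[0.002,0,0],[0.002,0,0],[0.002,0,0],[0.0015,0,0],[0,0,0],[0,0,0],[0,0,0]],"roll":[0,0,0,0,0,0,0,0,0,0]}' 20; python3 -c "
from h import *
to(.4335,.0485,.0025,92.3)
snap('scene','s36.png',(155,175,205,210),15)"
```

```text
time_s: 55.5
tcp_pos: [0.4331, 0.0485, 0.0025]
eef_rot: [5.9, 90.0, 8.2]
contact_force: [0.0, 0.8, 0.4]
gripper_width: 0.0601
t 55.5 tcp [0.4331 0.0485 0.0025] jawyaw 92.28 toolx [ 0.  0. -1.] F [0.  0.8 0.4] w 0.0601 j [  32.5   12.7  -43.3    0.   -34.  -120.2]
world d [0.0004 0.     0.    ]  tool d now [-0.     -0.      0.0004]  after roll [-0.     -0.      0.0004]  roll rad -0.0004
```

View pics/s36.png

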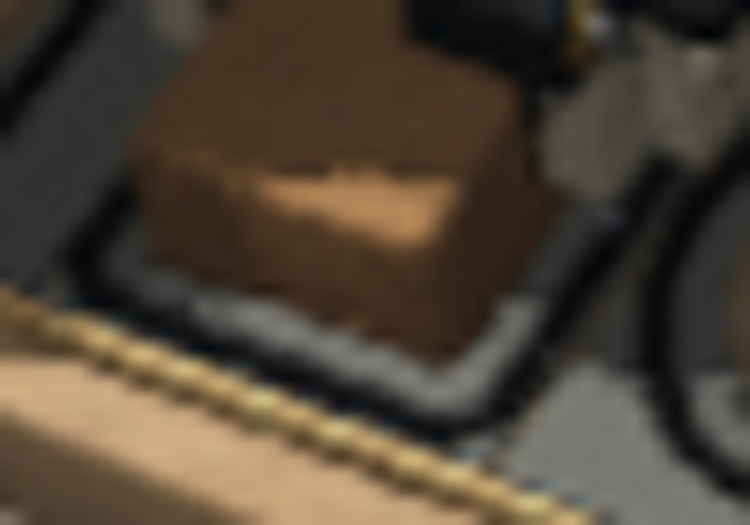

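```bash
python3 -m creep '{"jaw":[0.1,0.1,-0.45,-0.55,-0.65,-0.65,-0.65,-0.65,-0.65,-0.65],"translation":[[0,-0.001,0],[0.0005,0,0],[0,0,0],[0,0,0],[0,0,0],[0,0,0],[-0.01,0,0],[-0.03,0,0],[-0.04,0,0],[-0.04,0,0]],"roll":[0,0,0,0,0,0,0,0,0,0]}' 20; python3 -c "
from h import *
to(.40,.22,.2)"
```

```text
time_s: 56.55
tcp_pos: [0.4326, 0.0471, 0.1239]
eef_rot: [-137.8, 90.0, -135.6]
contact_force: [0.8, 0.8, -0.1]
gripper_width: 0.0725
t 56.55 tcp [0.4326 0.0471 0.1239] jawyaw 92.28 toolx [-0. -0. -1.] F [ 0.8  0.8 -0.1] w 0.0725 j [  32.4    1.8  -34.9    0.   -53.3 -120.1]
world d [-0.0326  0.1729  0.0761]  tool d now [-0.0761  0.174  -0.0257]  after roll [-0.0761  0.174  -0.0257]  roll rad 0.0
```

Next I move the arm clear so I can check the kit.

```bash
python3 -m creep '{"jaw":[-0.65,-0.65,-0.65,-0.65,-0.65,-0.65,-0.65,-0.65,-0.65,-0.65],"translation":[[-0.01,0.015,-0.004],[-0.02,0.025,-0.006],[-0.02,0.03,-0.008],[-0.015,0.035,-0.01],[0,0.035,-0.01],[0,0.035,-0.015],[0,0.035,-0.015],[0,0.035,-0.015],[0,0.035,-0.01],[0,0.02,0]],"roll":[0,0,0,0,0,0,0,0,0,0]}'; python3 -c "
from h import *
to()
snap('scene','s37.png',(120,130,270,230),5.3)
snap('top','t37.png',(110,180,240,250),6)
snap('scene','s37b.png',None,1.5)"
```

```text
time_s: 57.55
tcp_pos: [0.3271, 0.3456, 0.188]
eef_rot: [65.9, 89.9, 68.3]
contact_force: [0.1, 0.2, -0.8]
gripper_width: 0.0724
t 57.55 tcp [0.3271 0.3456 0.188 ] jawyaw 92.41 toolx [ 0.     0.001 -1.   ] F [ 0.1  0.2 -0.8] w 0.0724 j [  70.3    2.2  -25.2    0.   -62.5 -157.9]
```

View pics/s37.png

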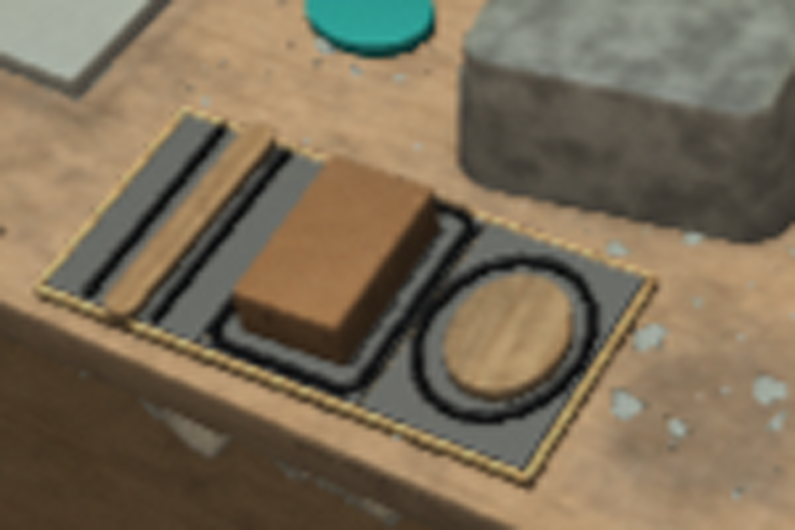

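View pics/t37.png

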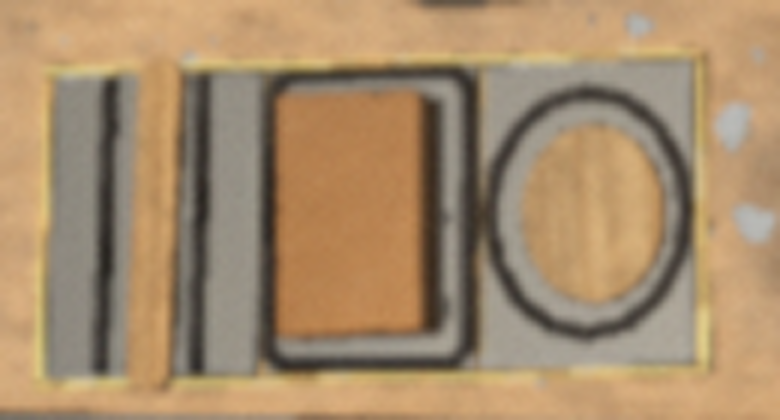

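View pics/s37b.png

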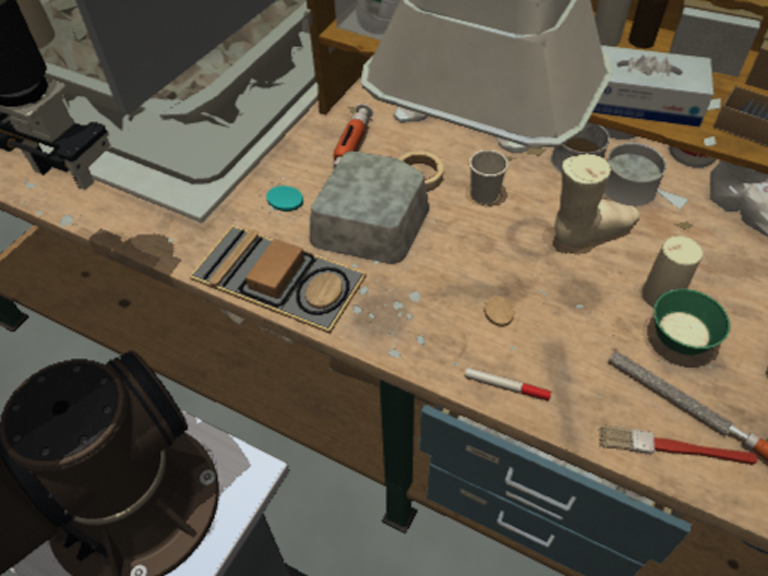

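```bash
python3 -c "
from m import *
np.set_printoptions(precision=4,suppress=True)
b=[at(t,*T1(p),.044)[:2] for p in ((279,92),(424,92),(420,332),(273,336))]
print('blk t',np.mean(b,0),[np.linalg.norm(b[i]-b[(i+1)%4]) for i in range(4)], np.degrees(np.arctan2(*(b[0]-b[3])[::-1])))
print('pocket t',np.mean([at(t,*T1(p),.015)[:2] for p in ((371,84),(371,356),(278,220),(464,220))],0))
g=lambda p:(120+(p[0]+.5)/5.3-.5,130+(p[1]+.5)/5.3-.5)
for z in (.044,.049):
  b=[at(s,*g(p),z)[:2] for p in ((332,160),(437,195),(342,330),(236,295))]
  print('blk s',z,np.mean(b,0),[np.linalg.norm(b[i]-b[(i+1)%4]) for i in range(4)])
print('tray s',np.mean([at(s,*g(p),.009)[:2] for p in ((182,110),(658,277),(528,480),(38,291))],0))
print('pad s',at(s,*g((508,335)),.02),'oval s',at(s,*g((506,340)),.015))
print('pad t',at(t,*T1((594,212)),.02),'oval t',at(t,*T1((588,212)),.015))
snap('top','t38.png',(245,160,405,250),5)
snap('scene','s38.png',(245,170,415,280),4.5)
snap('scene','s39.png',(155,150,215,205),11)
"
```

```text
blk t [0.4382 0.0466] [np.float64(0.059663394687755), np.float64(0.09749399785831288), np.float64(0.05941167392773382), np.float64(0.09924236294390518)] 2.1411665640499633
pocket t [0.4376 0.0455]
blk s 0.044 [0.4327 0.0407] [np.float64(0.05998725721646415), np.float64(0.0933188735583715), np.float64(0.05784010867707818), np.float64(0.09464770114372552)]
blk s 0.049 [0.4295 0.0377] [np.float64(0.05966186702595764), np.float64(0.0928126819527869), np.float64(0.0575263653113256), np.float64(0.09413430154962449)]
tray s [0.435 0.043]
pad s [ 0.4367 -0.0518  0.02  ] oval s [ 0.4367 -0.0501  0.015 ]
pad t [ 0.4418 -0.0491  0.02  ] oval t [ 0.4421 -0.0457  0.015 ]
```

View pics/s39.png

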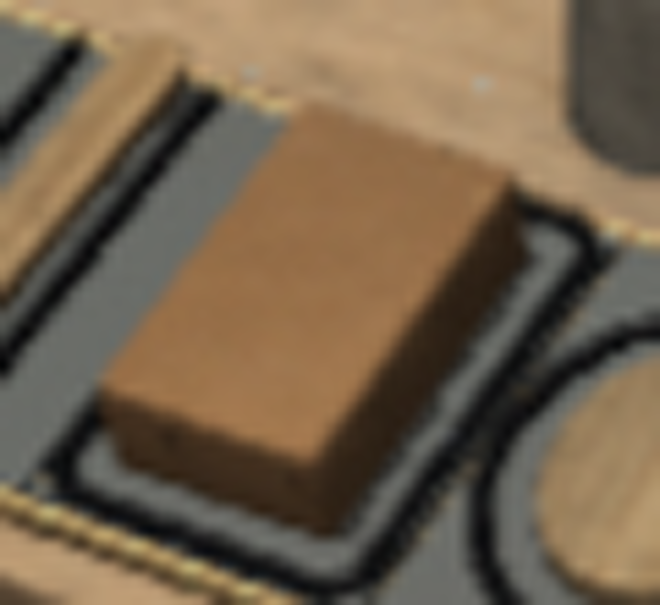

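View pics/s38.png

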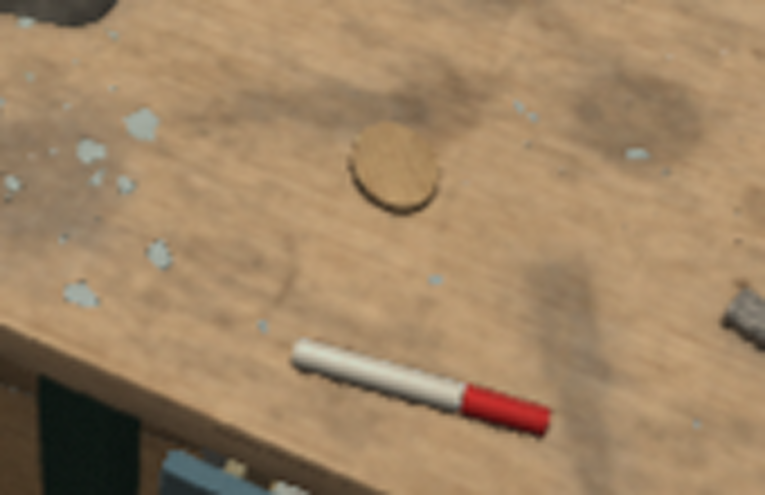

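The block, pad and stick all lie inside their pockets. The small pad and pen show at their original pixels, (394,165) and (300,353)–(545,418) in the crop, so I'm handing in.

```bash
python3 -c "
from h import *
print(np.abs(get_state()['qd']).max()); print(close_job())"
```

```text
0.3443690246890651
the job is handed in; nothing more can be done
None
```

The kit is packed and handed in at about 58 s: the larger cork pad is in the oval pocket, the stick in the groove and the sanding block in the rectangular pocket. No verdict was reported.

**Last checks, from both cameras with the arm clear:**
- **Sanding block:** it sits flat inside the bead, turned less than 1° from the tray. It is about 1 mm off centre by the top camera and 3 mm by the scene camera.
- **Larger pad:** it lies flat, about 2–3.5 mm off centre across the pocket.
- **Stick:** it lies between the beads, parallel to them. It is centred to about 1 mm both ways.
- **Smaller pad and pen:** both are at the same pixels as at the start.

**What went wrong or disagreed on the way:**
- **TCP height:** the reported TCP is about 20 mm below the real fingertips. My first close on the pad missed because of this. I felt for the bench, with about 6 N on contact, and corrected for it from then on.
- **Block yaw:** I first had its sign wrong, and that close stopped at 73 mm, probably on the block. I opened, turned the jaws and gripped it again.
- **Hood:** in the pictures the wrist passed into the overhead hood while I reached for the pad, but no force or torque change appeared.
- **Cameras:** the two disagree by about 3–6 mm in absolute position, so I judged each fit relative to its pocket in the same picture.

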